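Reload the wire reel dispenser and lock its cover

TASK

Reload the wire dispenser: take every empty white reel off its spindles into the cardboard tray, and put the three full copper reels on the spindles, one each and right down on the base. Then set the blue cover fully home on the two end brackets and fasten both of its red quarter-turn studs: line the wing up with the slot (across the cover), push it in and turn it a quarter turn clockwise, so that it stays in when let go. Leave the cup and the rust-red paint pot where they stand.

Things in the scene. Friction and masses are not known exactly. Their poses are not given: they have to be found in the camera images.
- dispenser: Grey steel reel dispenser, fixed to the bench: a 90 x 272 x 12 mm base plate carrying three upright 14 mm spindles in a row along its y axis (64 mm apart, tapered tips 72 mm above the bench) between two end brackets 40 mm wide whose flat tops, 78 mm above the bench, carry the cover. Low wire guide, to 26 mm above the bench, along the -x edge. Origin at the centre of the underside; x across the depth (90 mm), y along the row, z up.
- spindle0 (a point): Foot of the spindle nearest the dispenser's -y end, on the base plate, 12 mm above the bench.
- spindle1 (a point): Foot of the middle spindle.
- spindle2 (a point): Foot of the spindle nearest the dispenser's +y end.
- slot_a (a point): Centre of the receptacle slot in the top of the -y end bracket, 116 mm from the dispenser's middle. The slot is 36 x 13 mm, long along the dispenser's x, through a 4 mm plate with free space below.
- slot_b (a point): The same slot in the +y end bracket.
- cover: Loose blue sheet-metal cover, 0.4 kg, 99 x 281 mm sheet, lying flat on the bench on its slightly flared 12 mm lips. Origin at the middle of the sheet's underside (78 mm above the bench when it is home on the brackets); x across its depth, y along its length, z up. The lips go round the outside of both brackets with 2 mm play; it fits either way round. It carries a bow handle in the middle and a quarter-turn wing stud near each end, 116 mm either side of the middle.
- cover_handle (a point): Middle of the cover's black bow handle: a 10 mm round bar, straight for 76 mm along the cover's y, its centre 38 mm above the sheet's underside.
- stud_a_wing (a point): Grip point on the red wing (36 mm long, 8 mm thick, 28 mm tall) of the quarter-turn stud at the cover's -y end: on the stud's axis, 45 mm above the cover's underside with the stud up, 7.5 mm below the wing's top. Its x axis runs along the wing and also along the 28 mm cross bar hidden under the cover. The stud's spring holds it up; the cross bar is then just above the receptacle plate, and the wing's lower edge 14.5 mm above the 40 mm round boss it stands on.
- stud_b_wing (a point): The same grip point on the stud at the cover's +y end.
- stud_a (a joint): Turn of stud a in rad, clockwise seen from above is positive: 0 = wing across the cover's depth, when the cross bar lines up with the slot (it goes in within about 0.15 rad); 1.57 = wing along the cover's length, locked. Stops at -0.95 and 1.62; stiff to about 0.025 N m, so it stays as left.
- stud_b (a joint): The same for stud b.
- stud_a_push (a joint): How far stud a is pushed down, in m: 0 = up, 0.0135 = hard down (about 8 N, 2 N to start). The cross bar is below the receptacle plate from 0.011 on; pushed in and turned to lock, then let go, it springs back only to about 0.0108. Not turned, it springs right out.
- stud_b_push (a joint): The same for stud b.
- tray: Low open cardboard tray for used reels, fixed, 155 x 125 x 18 mm outside (4 mm walls and floor); origin at the centre of its underside, x along the 155 mm side.
- full0: Full reel of copper modelling wire (black flanges, copper winding), 0.22 kg, standing upright on the bench in front of the dispenser, 52 mm across the flanges, 46 mm tall, with a 21 mm bore right through; origin at the centre of its underside, z up its axis.
- full1: Full reel of copper modelling wire (black flanges, copper winding), 0.22 kg, standing upright on the bench in front of the dispenser, 52 mm across the flanges, 46 mm tall, with a 21 mm bore right through; origin at the centre of its underside, z up its axis.
- full2: Full reel of copper modelling wire (black flanges, copper winding), 0.22 kg, standing upright on the bench in front of the dispenser, 52 mm across the flanges, 46 mm tall, with a 21 mm bore right through; origin at the centre of its underside, z up its axis.
- empty0: Empty reel (all white, bare barrel), 40 g, standing on spindle 0 at the start, 52 mm across the flanges, 46 mm tall, with a 21 mm bore right through; origin at the centre of its underside, z up its axis. May be absent.
- empty1: Empty reel (all white, bare barrel), 40 g, standing on spindle 1 at the start, 52 mm across the flanges, 46 mm tall, with a 21 mm bore right through; origin at the centre of its underside, z up its axis. May be absent.
- empty2: Empty reel (all white, bare barrel), 40 g, standing on spindle 2 at the start, 52 mm across the flanges, 46 mm tall, with a 21 mm bore right through; origin at the centre of its underside, z up its axis. May be absent.
- mixing_cup: Clear plastic cup, 66 mm across, 75 mm tall, standing behind the tray. Bystander.
- pot_red: Small paint pot with rust-red lid, about 61 x 50 x 55 mm, behind the work. Bystander.
Not all that is in view belongs to the job. Leave any pink look-alike of the empty1 alone.

How it is judged:
By the outcome, as a careful person would: the job done as asked, in the order asked, and still so for the second after the job is handed in, with the robot touching nothing.
Of empty0, empty1, empty2 only 1 to 3 are there at a start; the rules pass over those that are not, and their reading is None.
At some moment in a run one of full0, full1, full2 may be knocked a few centimetres aside while the robot is not near it.
It also fails if it takes over 208 s, if anything falls off the work surface, if the arm or the gripper's body presses on something with over 40 N, if the wrist force passes 120 N, or if a joint passes its speed limit or range.

ROBOT

A 6-joint arm with a two-finger parallel gripper is mounted at the origin on a cart in front of the work surface, level with it; the furniture and walls round the work are solid. World frame = base frame: x ahead of the robot, y to its left, z up, the work surface at z = 0. Lengths are in mm, angles in rad, forces in N, time in s.
With the tool pointing down it reaches from about 350 to 875 mm from the base axis. Payload 4.2 kg.
Tool frame: the origin (TCP) lies midway between the tips of the shut fingers; the grasp point (between the pads) lies 19 mm behind it (tcp_to_grasp is the distance from the TCP to the grasp point, in mm); z points along the fingers, y is the line along which they close (so a half turn about z gives the same grasp; the last joint's range is limited). The gripper opens to 85 mm and grips with 20 to 120 N. Pads are 22 mm wide; open, the fingers measure 114 mm over their backs; the gripper's body (76 mm by 85 mm) begins 54 mm behind the grasp point. The pads swing forward as they close: fully open they stand 13 mm farther back than shut.
Start: joints at [-0.883, 0.385, 0.008, 0, -1.194, -0.259], TCP at [259.874, -568.387, 195.012] pointing down, gripper open.
Joint ranges: [-3.14, 3.14], [-1.21, 2.06], [-1.07, 1.41], [-3.16, 2.05], [-2.99, -0.16], [-3.1, 3.1]. Speed limits (rad/s): [2.79, 2.79, 3.14, 3.14, 3.14, 3.14].

INTERFACE

Orientations are given as a unit quaternion [x, y, z, w].
In Python, from bench import read_state, get_image, job_done, tcp_to_grasp gives the robot as it stands.
- The arm moves only by the tool jog_arm, never from a script. Its argument "plan" is a list of rows, each a list of 3 entries, a list of its own where there are three numbers: the finger opening in mm, from 0 to 85.4, then the shift along the tool's x, y, z as a fraction of full scale, then the turn, a rotation vector about the tool's x, y, z as a fraction of full scale. A call has 1 to 10 rows; each row is the pose to reach, as a shift and turn from the pose commanded when the call began, along the tool's axes at that moment; what a row does not reach only later rows make up. Full scale, the value 1, is 0.1 m for a shift and 60 degrees for a turn. A row lasts 1/8 s, in which the tool goes at most 62.5 mm and 10.7 degrees, less where a joint would pass 70% of its speed; a pose out of reach is approached as far as the arm can. A call with a number of a shift or a turn outside -1 to 1 is refused whole. A call with a gripper value outside its range is refused whole. The fingers move at their own pace and stop on an object; the grip force is fixed at half the most. Time passes only in rows, so rows that repeat a pose let the fingers close. It gives the time, the measured TCP pose, the force, the opening and the grip force at its end, in the units of the state.
- read_state(): the state, without advancing time (a new reading comes with each control period).
- get_image(name): name is "scene" or "top" or "wrist"; returns a dict with "img" (400x640x3 uint8, red, green, blue), "range_z" (400x640 float32, mm along the optical axis (not along the pixel's ray), 0 where there is no reading), "intrinsics" (3x3 intrinsics, pixels), "extrinsics" (4x4, takes a point from camera to world coordinates); the wrist camera has in their place "tool_from_camera" (4x4, takes a point from camera to tool coordinates, whose origin is the TCP and whose axes are the flange's). Camera axes: x right, y down, z forward; pixel columns grow to the right and rows downward; lengths in mm; the calibration is good to about 2 mm. A picture is of the moment at which its call begins: read the wrist's pose just before it.
- job_done(): hands the job in; it is judged then, once.
The state is a dict: "clock": time; "joints": joint angles; "joint_vel": joint speeds; "joint_efforts": joint torques, N m; "position": TCP position; "ee_rot": TCP orientation; "contact_force": force on the tool from outside, world axes, zero at the start; "wrist_torque": the same for the moment, N m; "gripper_width": finger opening in mm; "grasp_force": force on a finger pad.
Only numpy, scipy, OpenCV 4.12 (cv2) and the standard library are available. Lean on these libraries where they do the work, as an engineer would, in place of code of your own. Each camera call takes 0.05 s, during which the arm holds its last target. There are 200 camera calls.

## Working session

There is one attempt and no reset: what is moved stays moved. The work goes in short steps, Python scripts to look and compute and a tool call to move; the robot and the scene stay as the last step left them, time stands still between calls to the robot, and variables do not carry over. Pictures are saved under pics/ and viewed, at most 14 in all, crops included, and the job is handed in when it is done.

Besides the shell and the picture viewer there is one more tool, called in YAML: its name, and indented under it one key for each argument. jog_arm: Moves the arm, as the interface text tells. Its arguments: {"type":"object","properties":{"plan":{"type":"array"}},"required":["plan"]}

```bash
ls; mkdir -p pics; cat > h.py <<'E'
import numpy as np, cv2
from bench import *
def save(n,name):
    d=get_image(n); cv2.imwrite(f'pics/{name}.png',d['img'][:,:,::-1]); np.savez(f'/tmp/{name}.npz',**{k:v for k,v in d.items()}); return d
E
python3 - <<'E'
from h import *
print(read_state(), tcp_to_grasp)
for n in('scene','top','wrist'):
    d=save(n,n+'0'); print(n,d['intrinsics'].tolist(), d.get('extrinsics',d.get('tool_from_camera')).round(3).tolist())
E
```

```text
pics
{'clock': 0.0, 'joints': array([-8.83417641e-01,  3.85555076e-01,  6.60067845e-03, -4.98112330e-04,
       -1.19398362e+00, -2.58610566e-01]), 'joint_vel': array([ 1.02528353e-03,  1.54259469e-03,  7.27794679e-04, -3.04802958e-05,
       -8.28744163e-04, -5.95080354e-04]), 'joint_efforts': array([ 9.88540924e-04, -3.92285621e+01,  1.88401884e+01,  4.18604895e+00,
       -4.58675029e-03, -1.52570965e-05]), 'position': array([ 259.58355057, -567.80605563,  193.91284871]), 'ee_rot': array([-2.12655714e-01,  9.77126577e-01,  1.05872941e-03, -2.81758781e-04]), 'contact_force': array([-0.37218761, -0.26138163, -0.25393087]), 'wrist_torque': array([ 0.03328983,  0.02343783, -0.01103345]), 'grasp_force': 0.0, 'gripper_width': 85.49565558901698} 18.700000000000003
scene [[472.24804486830084, 0.0, 324.84976107741204], [0.0, 472.24804486830084, 205.36520287521296], [0.0, 0.0, 1.0]] [[-0.57, -0.347, 0.745, -336.858], [-0.821, 0.215, -0.528, 634.244], [0.023, -0.913, -0.407, 578.106], [0.0, 0.0, 0.0, 1.0]]
top [[369.8064401549841, 0.0, 323.22940419620454], [0.0, 369.8064401549841, 205.1333420424854], [0.0, 0.0, 1.0]] [[0.122, -0.971, 0.204, 368.067], [-0.992, -0.121, 0.021, 4.749], [0.004, -0.205, -0.979, 1059.243], [0.0, 0.0, 0.0, 1.0]]
wrist [[279.5865013014338, 0.0, 324.42630830137006], [0.0, 279.5865013014338, 197.01222838209443], [0.0, 0.0, 1.0]] [[0.0, -0.958, -0.288, 72.745], [1.0, 0.0, -0.001, 0.481], [0.001, -0.288, 0.958, -179.498], [0.0, 0.0, 0.0, 1.0]]
```

View pics/top0.png

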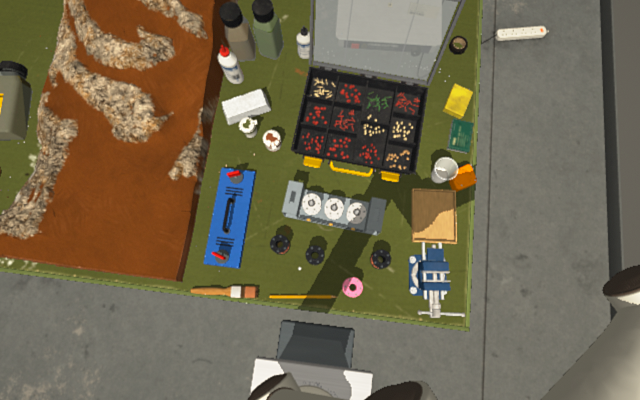

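View pics/scene0.png

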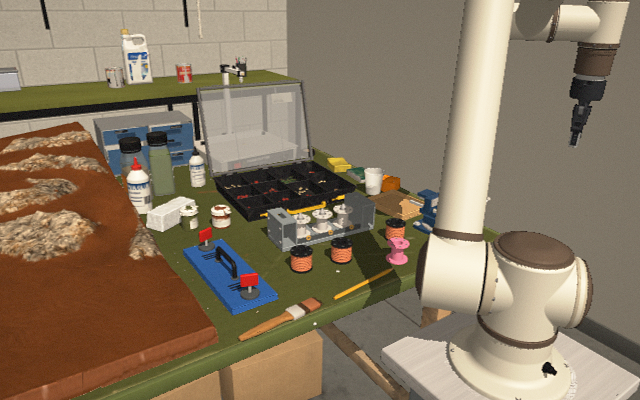

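The top view shows the dispenser near (335,208) with white reels at (311,203), (334,209) and (357,212). The full reels are at (280,243), (314,254) and (380,258), the cover at (229,218) and the tray at (434,215).

Possible mix-ups:
- **Empty reel:** the pink spool at (352,288), plus a white pot at (248,125) and a white box at (245,105). I choose the three white reels on the spindles.
- **Full reel:** the dark jar at (458,45). I choose the three black and copper reels in front of the dispenser.

```bash
cat >> h.py <<'E'
def cloud(d,E=None):
    K=d['intrinsics'];E=d['extrinsics'] if E is None else E;z=d['range_z'].astype(float)
    v,u=np.mgrid[:400,:640]
    P=np.stack([(u-K[0,2])/K[0,0]*z,(v-K[1,2])/K[1,1]*z,z,np.ones_like(z)],-1)@E.T
    W=P[...,:3]; W[z==0]=np.nan; return W
def blobs(mask,minA=15):
    n,l,s,c=cv2.connectedComponentsWithStats(mask.astype(np.uint8))
    return [(l==i) for i in range(1,n) if s[i,4]>=minA]
E
python3 - <<'E'
from h import *
d=dict(np.load('/tmp/top0.npz')); W=cloud(d); im=d['img'].astype(int); hsv=cv2.cvtColor(d['img'],cv2.COLOR_RGB2HSV)
Z=W[...,2]; u=np.arange(640)[None,:]+0*Z; v=np.arange(400)[:,None]+0*Z
def rep(name,m,minA=12):
    for b in blobs(m,minA):
        p=W[b]; r=cv2.minAreaRect(p[:,:2].astype(np.float32))
        print(name,'px',u[b].mean().round(),v[b].mean().round(),'n',b.sum(),'mean',p.mean(0).round(1),'zr',np.percentile(p[:,2],[5,50,95]).round(1),'rect',np.round(r[0],1),np.round(r[1],1),round(r[2],1))
roi=lambda a,b,c,e:(u>=a)&(u<=b)&(v>=c)&(v<=e)
print('bench z',np.nanmedian(Z[roi(290,300,262,275)]))
R=roi(270,400,175,275)
rep('white',R&(hsv[...,1]<40)&(hsv[...,2]>150)&(Z>45))
rep('full',roi(262,400,228,275)&(Z>35)&(Z<60))
rep('dispTop',R&(Z>70)&(Z<90))
rep('disp',R&(Z>5)&(v<240),200)
hu=hsv[...,0]
rep('blue',roi(190,265,155,275)&(hu>100)&(hu<125)&(hsv[...,1]>120),100)
rep('red',roi(190,265,155,275)&((hu<8)|(hu>172))&(hsv[...,1]>150)&(Z>15))
rep('handle',roi(215,245,185,240)&(hsv[...,2]<60))
rep('tray',roi(405,465,180,250)&(hu>8)&(hu<25)&(hsv[...,1]>60)&(Z<30)&(Z>1),200)
rep('trayrim',roi(405,465,180,250)&(Z<26)&(Z>12),30)
rep('cup',roi(425,475,150,185)&(Z>15),30)
c=cv2.resize(d['img'][150:300,190:480],None,fx=2.75,fy=2.75,interpolation=cv2.INTER_CUBIC);cv2.imwrite('pics/crop0.png',c[:,:,::-1])
E
```

```text
bench z -1.196787602530776
white px 292.0 198.0 n 391 mean [583.5 112.   77. ] zr [73.9 77.  80.1] rect [584.4 112.2] [38.8 90.6] 85.3
white px 311.0 203.0 n 238 mean [579.7  59.4  57.5] zr [54.1 57.1 62.4] rect [580.1  60.6] [49.1 49.9] 7.2
white px 334.0 208.0 n 243 mean [573.7  -3.9  57.5] zr [54.1 57.2 60.9] rect [574.   -4.4] [48.4 49.9] 6.9
white px 353.0 210.0 n 124 mean [573.3 -57.5  57.1] zr [54. 57. 60.] rect [572.6 -57.6] [28.3 51.1] 70.0
white px 356.0 212.0 n 12 mean [568.  -65.9  67.5] zr [62.6 67.5 71.3] rect [568.3 -65.9] [7.3 8.3] 70.1
full px 279.0 244.0 n 244 mean [457.  133.4  45. ] zr [42.1 45.  48.4] rect [456.7 133.2] [49.7 49.8] 7.9
full px 315.0 255.0 n 240 mean [439.3  32.6  45. ] zr [41.6 44.9 48.3] rect [439.1  31.6] [49.  49.2] 8.5
full px 381.0 259.0 n 242 mean [ 450.6 -148.6   45.1] zr [42.1 45.  47.9] rect [ 450.4 -148.1] [49.  49.7] 5.0
dispTop px 293.0 198.0 n 429 mean [583.3 111.2  76.8] zr [73.7 76.9 80. ] rect [584.2 111.2] [40.4 90.5] 84.9
dispTop px 376.0 215.0 n 434 mean [ 564.6 -119.3   77.1] zr [73.9 77.1 80.1] rect [ 565.7 -119.6] [40.2 91.1
[... 185 characters left out ...]
.5] rect [524.1 291.8] [106.5 289.3] 89.8
red px 233.0 174.0 n 56 mean [635.7 287.8  58.2] zr [46.8 60.6 65.2] rect [637.6 288. ] [28.7 24.5] 72.8
red px 218.0 255.0 n 44 mean [405.2 288.5  60.9] zr [46.7 62.1 65.4] rect [405.1 289.7] [36.1  7.4] 70.7
handle px 227.0 214.0 n 98 mean [520.9 288.5  48.5] zr [24.6 52.7 56.7] rect [521.9 289. ] [98.7  9.4] 0.1
tray px 434.0 215.0 n 2163 mean [ 597.4 -296.3    6. ] zr [ 1.4  4.1 17.7] rect [ 612.6 -306.4] [189.1 156.2] 4.4
trayrim px 437.0 214.0 n 333 mean [ 600.5 -299.5   16.8] zr [13.1 16.8 20.7] rect [ 610.5 -294.4] [186.5 129.7] 3.7
cup px 455.0 173.0 n 801 mean [ 720.2 -336.3   42.2] zr [20.7 36.4 73.2] rect [ 719.6 -334.3] [ 66.9 129.3] 3.6
```

View pics/crop0.png

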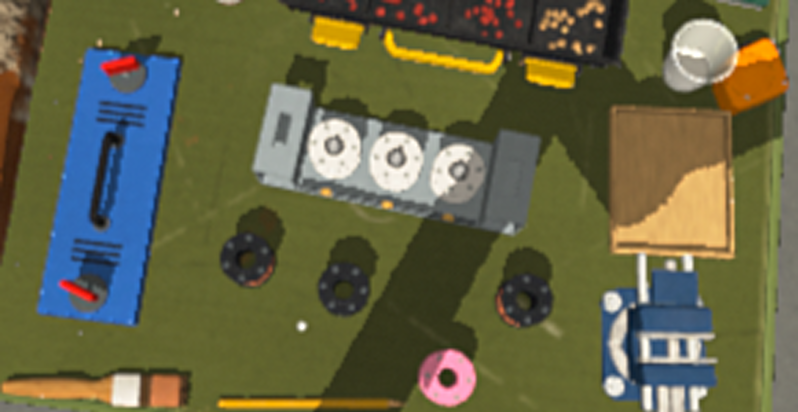

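The crop confirms it: three white reels on the dispenser at crop (335,147), (397,157) and (457,172), and three copper reels in front of it. The pink spool at (447,377) stays where it is. I'm moving over spindle 0 and turning the tool to line up with the dispenser.

jog_arm:
  plan:
    - [85,[-0.5,0.33,0],[0,0,0]]
    - [85,[-0.98,0.65,0],[0,0,0]]
    - [85,[-0.98,0.65,0],[0,0,0]]

```text
clock: 0.52
position: [323.5, -465.8, 195.2]
ee_rot: [-0.215, 0.977, 0.0, 0.0]
contact_force: [0.1, -0.7, -0.0]
gripper_width: 85.0
grasp_force: 0.0
```

jog_arm:
  plan:
    - [85,[-0.5,0.33,0],[0,0,0]]
    - [85,[-0.98,0.65,0],[0,0,0]]
    - [85,[-0.98,0.65,0],[0,0,0]]

```text
clock: 0.9
position: [385.4, -366.8, 195.1]
ee_rot: [-0.215, 0.977, 0.0, 0.0]
contact_force: [-0.3, -0.0, 0.4]
gripper_width: 84.9
grasp_force: 0.0
```

jog_arm:
  plan:
    - [85,[-0.5,0.33,0],[0,0,0]]
    - [85,[-0.98,0.65,0],[0,0,0]]
    - [85,[-0.98,0.65,0],[0,0,0]]

```text
clock: 1.27
position: [447.5, -267.5, 194.9]
ee_rot: [-0.214, 0.977, -0.0, 0.0]
contact_force: [0.0, 0.3, 0.1]
gripper_width: 84.9
grasp_force: 0.0
```

jog_arm:
  plan:
    - [85,[-0.5,0.33,0],[0,0,0]]
    - [85,[-0.98,0.65,0],[0,0,0]]
    - [85,[-0.98,0.65,0],[0,0,0]]

```text
clock: 1.65
position: [509.6, -168.1, 194.6]
ee_rot: [-0.214, 0.977, -0.0, -0.0]
contact_force: [-0.6, -1.0, -1.0]
gripper_width: 85.1
grasp_force: 0.0
```

jog_arm:
  plan:
    - [85,[-0.5,0.33,0],[0,0,-0.17]]
    - [85,[-0.98,0.65,0],[0,0,-0.34]]
    - [85,[-0.98,0.65,0],[0,0,-0.51]]
    - [85,[-0.98,0.65,0],[0,0,-0.68]]
    - [85,[-0.98,0.65,0],[0,0,-0.85]]
    - [85,[-0.98,0.65,0],[0,0,-1]]
    - [85,[-0.98,0.65,0],[0,0,-1]]

```text
clock: 2.52
position: [570.0, -71.2, 194.8]
ee_rot: [-0.671, 0.741, 0.0, -0.0]
contact_force: [-0.7, -0.3, -0.5]
gripper_width: 85.3
grasp_force: 0.0
```

```bash
cat >> h.py <<'E'
from scipy.spatial.transform import Rotation as Rot
C=np.array([575.,-4.]); TH=np.arctan2(-18.6,231.1)   # dispenser yaw
YD=np.array([-np.sin(TH),np.cos(TH)]); XD=np.array([np.cos(TH),np.sin(TH)])
SP=[C-64*YD,C,C+64*YD]
def go(tgts,head=None):
    """prints tool-axis shift/turn fractions between successive world targets (x,y,z), heading constant or new for the first"""
    s=read_state(); p=np.array(s['position']); R=Rot.from_quat(s['ee_rot']).as_matrix()
    print('t',round(s['clock'],2),'pos',p.round(1),'head',round(np.arctan2(R[1,0],R[0,0]),3),'tilt',R[:2,2].round(4),'w',round(s['gripper_width'],1),'F',s['contact_force'].round(1))
    for i,t in enumerate(tgts):
        t=np.array(t,float); sh=R.T@(t-p)/100; rv=np.zeros(3)
        if i==0 and head is not None:
            Rn=np.array([[np.cos(head),np.sin(head),0],[np.sin(head),-np.cos(head),0],[0,0,-1]]).copy()
            rv=Rot.from_matrix(R.T@Rn).as_rotvec()/np.radians(60); R=Rn
        print(t.round(1),'shift',sh.round(3),'turn',rv.round(3)); p=t
def wrist(name):
    s=read_state(); d=save('wrist',name)
    T=np.eye(4);T[:3,:3]=Rot.from_quat(s['ee_rot']).as_matrix();T[:3,3]=s['position']
    d['extrinsics']=T@d['tool_from_camera']; return d
def ray(d,u,v,z):
    K=d['intrinsics'];E=d['extrinsics'];r=E[:3,:3]@np.array([(u-K[0,2])/K[0,0],(v-K[1,2])/K[1,1],1.]);o=E[:3,3]
    return (o+r*(z-o[2])/r[2])[:2]
H=TH+3*np.pi/2
E
python3 - <<'E'
from h import *
go([[*SP[0],150],[*SP[0],28]],H)
d=wrist('w1')
E
```

```text
t 2.52 pos [570.  -71.2 194.8] head -1.67 tilt [-0.0008 -0.0003] w 85.3 F [-0.7 -0.3 -0.5]
[569.9 -67.8 150. ] shift [-0.034  0.004  0.448] turn [ 0.001 -0.    -0.018]
[569.9 -67.8  28. ] shift [0.   0.   1.22] turn [0. 0. 0.]
```

View pics/w1.png

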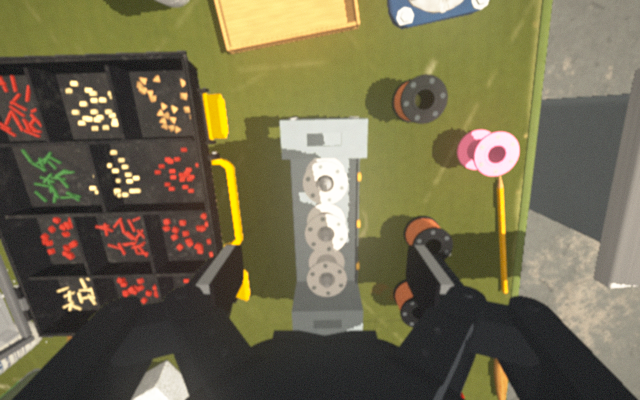

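The wrist view shows the row of white reels at (325,182), (326,234) and (326,275) between the brackets at (323,138) and (325,322). I'll check the measured positions with this view's depth.

```bash
python3 - <<'E'
from h import *
s=read_state(); d=dict(np.load('/tmp/w1.npz')); T=np.eye(4);T[:3,:3]=Rot.from_quat(s['ee_rot']).as_matrix();T[:3,3]=s['position']
W=cloud(d,T@d['tool_from_camera']); Z=W[...,2]; v,u=np.mgrid[:400,:640]
X,Y=W[...,0],W[...,1]
def rep(n,m):
    for b in blobs(m,60):
        p=W[b]; r=cv2.minAreaRect(p[:,:2].astype(np.float32)); print(n,u[b].mean().round(),v[b].mean().round(),p.mean(0).round(1),np.round(r[0],1),np.round(r[1],1),round(r[2],1))
R=(abs(u-325)<45)&(v>110)&(v<330)
rep('reel',R&(Z>54)&(Z<62)&(abs(Y+4)<95)); rep('br',R&(Z>74)&(Z<82)); rep('full',(u>375)&(u<460)&(v<260)&(Z>42)&(Z<50)); rep('tip',R&(Z>66)&(Z<73)&(abs(Y+4)<90))
print([x.round(1) for x in SP])
d=dict(np.load('/tmp/top0.npz')); W=cloud(d);Z=W[...,2];v,u=np.mgrid[:400,:640];hsv=cv2.cvtColor(d['img'],cv2.COLOR_RGB2HSV)
m=(u>405)&(u<462)&(v>185)&(v<245)&(hsv[...,0]>8)&(hsv[...,0]<25)&(hsv[...,1]>60)&(Z<24)&(Z>-4)
m=cv2.morphologyEx(m.astype(np.uint8),cv2.MORPH_OPEN,np.ones((9,9)))>0
rep('tray',m)
E
```

```text
reel 325.0 183.0 [570.6 -65.9  58.7] [570.9 -65.2] [50.9 50.4] 85.2
reel 326.0 233.0 [575.8  -2.6  58.7] [575.8  -1.7] [51.3 51.4] 72.1
reel 326.0 278.0 [580.8  60.6  58.5] [580.9  61.9] [51.2 51. ] 80.4
br 324.0 139.0 [ 566.1 -117.5   78.8] [ 566.4 -117.1] [40.1 90.3] 85.4
br 327.0 318.0 [584.3 105.8  78.3] [584.9 108.2] [30.7 89.8] 84.9
full 424.0 99.0 [ 452.1 -147.1   46.7] [ 451.9 -146.7] [50.5 51.8] 84.6
full 436.0 241.0 [436.3  27.5  46.5] [436.4  28.3] [36. 52.] 57.1
tip 324.0 185.0 [570.7 -66.8  69.4] [570.8 -65.7] [10.3 10.1] 29.4
[array([569.9, -67.8]), array([575.,  -4.]), array([580.1,  59.8])]
tray 433.0 216.0 [ 595.  -292.9    4.9] [ 598.5 -292.7] [162.8 126.6] 4.5
```

jog_arm:
  plan:
    - [68,[-0.02,0,0.4],[0,0,-0.018]]
    - [68,[-0.04,0,0.67],[0,0,-0.018]]
    - [68,[-0.04,0,0.67],[0,0,-0.018]]

```text
clock: 2.95
position: [569.0, -66.1, 125.9]
ee_rot: [-0.679, 0.734, 0.002, -0.002]
contact_force: [-0.4, 0.2, 0.9]
gripper_width: 68.6
grasp_force: 0.0
```

jog_arm:
  plan:
    - [68,[0,0,0.4],[0,0,0]]
    - [68,[0,0,0.75],[0,0,0]]
    - [68,[0,0,1],[0,0,0]]
    - [68,[0,0,1],[0,0,0]]
    - [40,[0,0,1],[0,0,0]]
    - [40,[0,0,1],[0,0,0]]
    - [40,[0,0,1],[0,0,0]]
    - [40,[0,0,1],[0,0,0]]

```text
clock: 3.95
position: [571.0, -65.0, 28.6]
ee_rot: [-0.68, 0.733, -0.0, 0.0]
contact_force: [-0.6, -0.1, -0.1]
gripper_width: 40.2
grasp_force: 0.0
```

```bash
python3 - <<'E'
from h import *
go([[570,-67,120],[556,-269,120],[556,-269,22],[556,-269,120],[575.5,-3,120]])
E
```

```text
t 3.95 pos [571.  -65.   28.6] head -1.647 tilt [0.001  0.0001] w 40.2 F [-0.6 -0.1 -0.1]
[570. -67. 120.] shift [ 0.02   0.008 -0.914] turn [0. 0. 0.]
[ 556. -269.  120.] shift [ 2.025 -0.014 -0.   ] turn [0. 0. 0.]
[ 556. -269.   22.] shift [0.    0.001 0.98 ] turn [0. 0. 0.]
[ 556. -269.  120.] shift [-0.    -0.001 -0.98 ] turn [0. 0. 0.]
[575.5  -3.  120. ] shift [-2.667e+00  7.000e-03  1.000e-03] turn [0. 0. 0.]
```

jog_arm:
  plan:
    - [15,[0,0,0],[0,0,0]]
    - [15,[0,0,0],[0,0,0]]
    - [15,[0,0,0],[0,0,0]]
    - [15,[0,0,0],[0,0,0]]
    - [15,[0,0,0],[0,0,0]]

```text
clock: 4.58
position: [570.8, -65.1, 28.0]
ee_rot: [-0.68, 0.733, 0.0, -0.0]
contact_force: [0.9, -0.2, -0.1]
gripper_width: 14.9
grasp_force: 0.0
```

```bash
python3 - <<'E'
from h import *
d=wrist('w2')
E
```

```text
(no output)
```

View pics/w2.png

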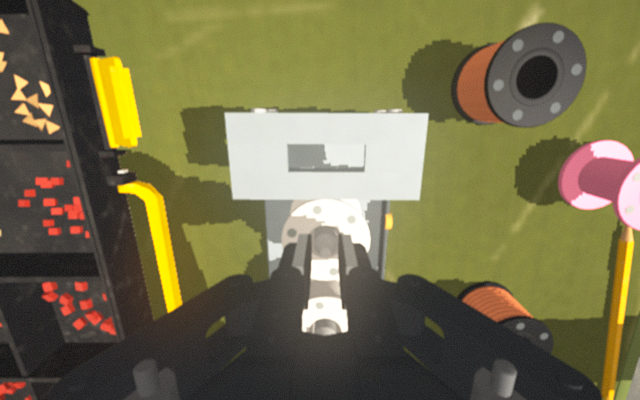

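Unexpected: the fingers shut to 15 mm with no contact, and the spindle tip is at (325,243) between them. I'll use depth to see where the fingers, reel and spindle are.

```bash
python3 - <<'E'
from h import *
s=read_state(); d=dict(np.load('/tmp/w2.npz')); T=np.eye(4);T[:3,:3]=Rot.from_quat(s['ee_rot']).as_matrix();T[:3,3]=s['position']
W=cloud(d,T@d['tool_from_camera'])
for v in range(205,340,9): print(v,[tuple(W[v,u].round().astype(int)) if np.isfinite(W[v,u,2]) else None for u in (285,302,312,325,338,350)])
c=d['img'][180:350,240:410]; cv2.imwrite('pics/c2.png',cv2.resize(c,None,fx=3.5,fy=3.5)[:,:,::-1])
E
```

```text
205 [(np.int64(599), np.int64(-75), np.int64(12)), (np.int64(582), np.int64(-89), np.int64(58)), (np.int64(576), np.int64(-89), np.int64(59)), (np.int64(569), np.int64(-88), np.int64(59)), (np.int64(562), np.int64(-88), np.int64(59)), (np.int64(555), np.int64(-86), np.int64(55))]
214 [(np.int64(600), np.int64(-69), np.int64(13)), (np.int64(583), np.int64(-83), np.int64(57)), (np.int64(577), np.int64(-84), np.int64(59)), (np.int64(569), np.int64(-83), np.int64(58)), (np.int64(562), np.int64(-83), np.int64(60)), (np.int64(555), np.int64(-82), np.int64(59))]
223 [(np.int64(593), np.int64(-79), np.int64(58)), (np.int64(583), np.int64(-79), np.int64(59)), (np.int64(577), np.int64(-78), np.int64(59)), (np.int64(570), np.int64(-78), np.int64(59)), (np.int64(562), np.int64(-77), np.int64(58)), (np.int64(556), np.int64(-77), np.int64(60))]
232 [(np.int64(593), np.int64(-74), np.int64(59)), (np.int64(584), np.int64(-73), np.int64(58)), (np.int64(580), np.int64(-61), np.int64(32)), (np.int64(570), np.int64(-73), np.int64(60)), (np.int64(562), np.int64(-59), np.int64(31)), (np.int64(556), np.int
[... 2390 characters left out ...]
 (np.int64(574), np.int64(-16), np.int64(58)), (np.int64(566), np.int64(-14), np.int64(57)), (np.int64(562), np.int64(-72), np.int64(128))]
322 [(np.int64(581), np.int64(-82), np.int64(142)), (np.int64(581), np.int64(-55), np.int64(111)), (np.int64(583), np.int64(-10), np.int64(59)), (np.int64(575), np.int64(-8), np.int64(57)), (np.int64(567), np.int64(-8), np.int64(58)), (np.int64(562), np.int64(-70), np.int64(129))]
331 [(np.int64(580), np.int64(-82), np.int64(146)), (np.int64(577), np.int64(-74), np.int64(137)), (np.int64(585), np.int64(3), np.int64(52)), (np.int64(575), np.int64(-8), np.int64(65)), (np.int64(567), np.int64(4), np.int64(52)), (np.int64(563), np.int64(-74), np.int64(138))]
```

View pics/c2.png

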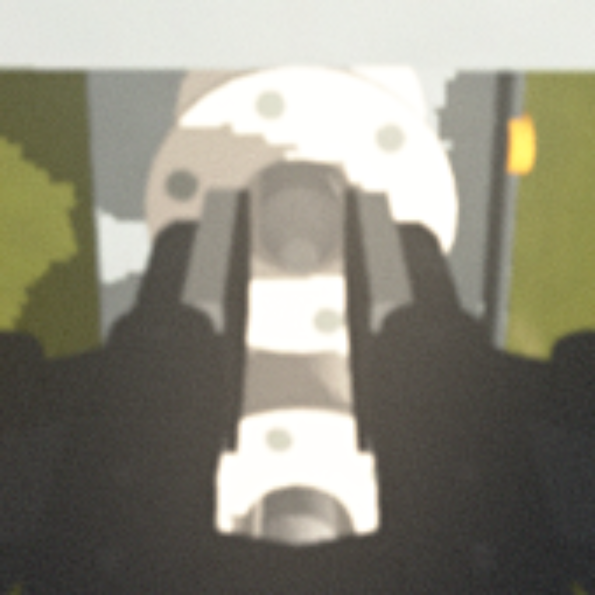

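```bash
python3 - <<'E'
from h import *
d=save('scene','s2'); c=d['img'][170:290,240:420]; cv2.imwrite('pics/cs2.png',cv2.resize(c,None,fx=4.4,fy=4.4,interpolation=cv2.INTER_CUBIC)[:,:,::-1])
E
```

```text
(no output)
```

View pics/cs2.png

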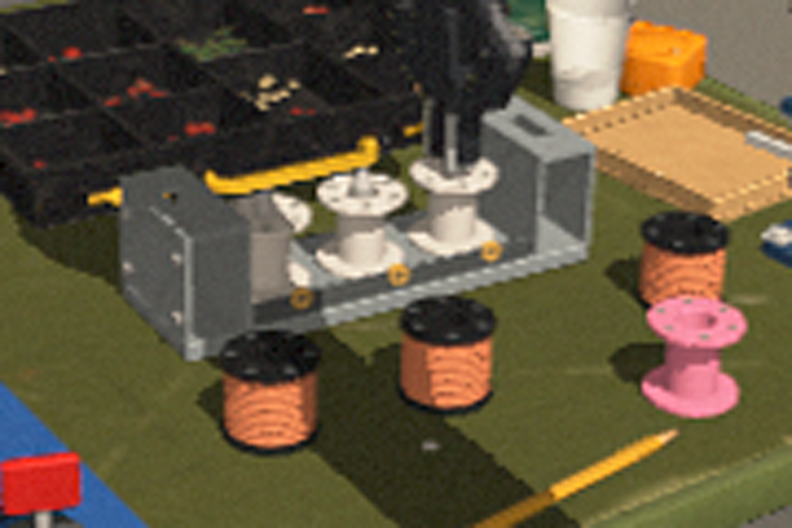

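The scene crop shows the finger tips on top of the flange at crop (455,165), not around the reel. The real tips seem to be well above the reported TCP, so I'll measure that from the scene camera.

```bash
python3 - <<'E'
from h import *
go([])
d=dict(np.load('/tmp/s2.npz')); W=cloud(d); v,u=np.mgrid[:400,:640]; hsv=cv2.cvtColor(d['img'],cv2.COLOR_RGB2HSV)
for vv in range(188,222,2): print(vv,[(*W[vv,uu].round().astype(int).tolist(),int(hsv[vv,uu,2])) for uu in (338,342,346,350) if np.isfinite(W[vv,uu,2])])
print(read_state()['joints'])
E
```

```text
t 4.67 pos [570.8 -65.1  28. ] head -1.647 tilt [-0.0001  0.    ] w 15.0 F [0.9 0.  0.1]
188 [(581, -57, 117, 32), (556, -51, 126, 33), (710, -184, 46, 40), (518, -47, 140, 37)]
190 [(580, -57, 111, 34), (559, -53, 120, 29), (539, -51, 127, 46), (524, -52, 132, 33)]
192 [(583, -59, 104, 50), (558, -53, 114, 33), (538, -51, 122, 32), (534, -61, 121, 38)]
194 [(579, -56, 100, 45), (557, -52, 109, 42), (537, -50, 117, 40), (534, -61, 115, 38)]
196 [(583, -60, 93, 37), (559, -55, 102, 96), (538, -51, 111, 33), (591, -106, 79, 149)]
198 [(578, -56, 90, 33), (561, -56, 95, 116), (556, -66, 95, 37), (582, -99, 78, 90)]
200 [(576, -55, 84, 36), (559, -55, 91, 121), (552, -63, 92, 34), (582, -100, 72, 79)]
202 [(582, -59, 76, 34), (557, -54, 86, 115), (552, -63, 86, 49), (581, -100, 67, 84)]
204 [(584, -61, 69, 31), (558, -55, 80, 185), (553, -64, 79, 39), (577, -97, 63, 89)]
206 [(590, -66, 60, 113), (557, -54, 75, 182), (552, -63, 75, 45), (581, -100, 55, 179)]
208 [(578, -57, 61, 138), (561, -58, 66, 171), (557, -68, 66, 163), (565, -88, 58, 234)]
210 [(571, -52, 58, 220), (567, -62, 58, 137), (558, -69, 59, 238), (553, -78, 59, 224)]
212 [(561, -45, 58, 218), (548, -62, 59, 231), (545, -72, 58, 222)]
214 [(570, -52, 47, 121), (560, -58, 50, 133), (560, -71, 46, 129), (576, -97, 33, 83)]
216 [(569, -52, 42, 130), (560, -58, 44, 142), (556, -68, 43, 148), (580, -101, 25, 88)]
218 [(571, -53, 34, 127), (563, -61, 36, 226), (555, -68, 38, 225), (578, -100, 20, 86)]
220 [(574, -55, 27, 154), (555, -55, 35, 223), (558, -70, 30, 220), (576, -98, 15, 141)]
[ 1.68324801e-01  4.72329470e-01 -3.24579269e-01 -2.65534696e-05
 -7.73951038e-01 -2.44295977e-01]
```

The scene depth puts the tips at z≈65 while the reported TCP is at 28, so the real tips sit about 37 mm behind it. I'll plan with that offset: open, go down another 36 mm while watching the force, and grip.

jog_arm:
  plan:
    - [68,[0.01,0,0],[0,0,0]]
    - [68,[0.01,0,0],[0,0,0]]
    - [68,[0.01,0,0],[0,0,0]]
    - [68,[0.01,0,0],[0,0,0]]
    - [68,[0.01,0,0],[0,0,0]]

```text
clock: 5.3
position: [570.7, -66.1, 28.0]
ee_rot: [-0.68, 0.733, 0.0, -0.0]
contact_force: [0.4, -0.6, -0.5]
gripper_width: 68.0
grasp_force: 0.0
```

jog_arm:
  plan:
    - [68,[0,0,0.12],[0,0,0]]
    - [68,[0,0,0.24],[0,0,0]]
    - [68,[0,0,0.36],[0,0,0]]
    - [68,[0,0,0.36],[0,0,0]]

```text
clock: 5.8
position: [569.5, -66.3, -9.7]
ee_rot: [-0.68, 0.734, 0.001, -0.001]
contact_force: [0.8, -0.8, 0.2]
gripper_width: 68.0
grasp_force: 0.0
```

jog_arm:
  plan:
    - [45,[0,0,0],[0,0,0]]
    - [45,[0,0,0],[0,0,0]]
    - [45,[0,0,0],[0,0,0]]
    - [45,[0,0,0],[0,0,0]]

```text
clock: 6.3
position: [571.1, -66.0, -7.6]
ee_rot: [-0.68, 0.733, -0.0, 0.0]
contact_force: [0.3, -0.2, 2.6]
gripper_width: 50.9
grasp_force: 62.4
```

```bash
python3 - <<'E'
from h import *
s=read_state(); go([]); print(s['grasp_force']); d=wrist('w3'); W=cloud(d)
c=d['img'][180:350,200:450]; cv2.imwrite('pics/c3.png',cv2.resize(c,None,fx=3,fy=3)[:,:,::-1])
E
```

```text
t 6.3 pos [571.1 -66.   -7.6] head -1.647 tilt [0.001  0.0001] w 50.9 F [ 0.3 -0.2  2.6]
62.371143540367484
```

View pics/c3.png

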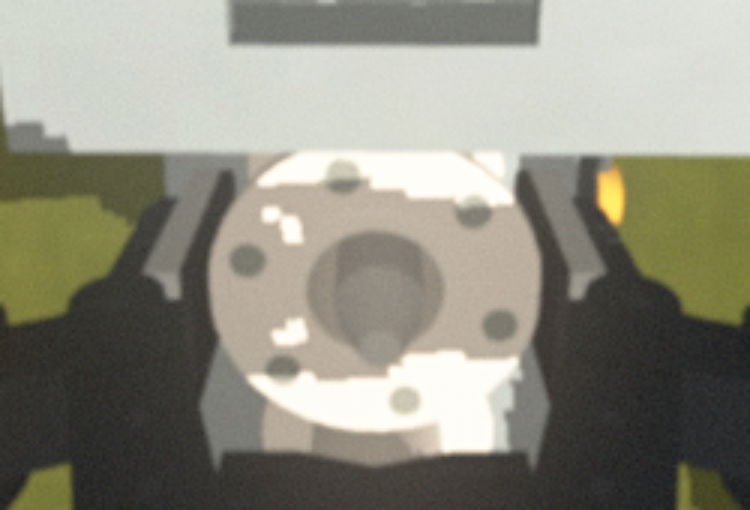

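Gripped: the opening is 50.9 mm at 62 N, and the crop shows the pads on the flange at crop (215,230) and (540,230). A reel's underside is therefore 20 mm above the reported TCP. Next I'll carry empty0 to the tray.

jog_arm:
  plan:
    - [45,[0,0,-0.3],[0,0,0]]
    - [45,[0,0,-0.65],[0,0,0]]
    - [45,[0,0,-0.95],[0,0,0]]
    - [45,[0,0,-0.95],[0,0,0]]

```text
clock: 6.85
position: [572.4, -65.9, 89.6]
ee_rot: [-0.68, 0.733, -0.002, 0.002]
contact_force: [0.0, 0.0, -0.3]
gripper_width: 51.0
grasp_force: 62.5
```

jog_arm:
  plan:
    - [45,[0.5,0,0],[0,0,0]]
    - [45,[1,-0.01,0],[0,0,0]]

```text
clock: 7.1
position: [563.2, -166.3, 85.8]
ee_rot: [-0.68, 0.733, 0.001, -0.001]
contact_force: [0.8, 0.0, -0.2]
gripper_width: 51.0
grasp_force: 62.5
```

jog_arm:
  plan:
    - [45,[0.5,0,0],[0,0,0]]
    - [45,[0.95,-0.01,0],[0,0,0]]
    - [45,[1,-0.01,0],[0,0,0]]
    - [45,[1,-0.01,0],[0,0,0]]

```text
clock: 7.6
position: [556.6, -265.6, 85.7]
ee_rot: [-0.679, 0.734, 0.001, -0.0]
contact_force: [0.1, -0.0, -0.3]
gripper_width: 51.0
grasp_force: 62.5
```

jog_arm:
  plan:
    - [45,[0.02,0,0.5],[0,0,0]]
    - [45,[0.02,0,0.85],[0,0,0]]
    - [45,[0.02,0,1],[0,0,0]]
    - [45,[0.02,0,1],[0,0,0]]
    - [62,[0.02,0,1],[0,0,0]]
    - [64,[0.02,0,1],[0,0,0]]
    - [66,[0.02,0,1],[0,0,0]]
    - [66,[0.02,0,1],[0,0,0]]

```text
clock: 8.6
position: [560.5, -267.9, -11.2]
ee_rot: [-0.68, 0.733, -0.003, 0.002]
contact_force: [5.8, 1.2, 1.2]
gripper_width: 66.1
grasp_force: 0.0
```

jog_arm:
  plan:
    - [68,[0,0,-0.4],[0,0,0]]
    - [68,[0,0,-0.8],[0,0,0]]
    - [68,[0,0,-1],[0,0,0]]

```text
clock: 8.98
position: [557.8, -268.0, 89.9]
ee_rot: [-0.68, 0.733, -0.001, 0.001]
contact_force: [0.9, 0.7, -0.2]
gripper_width: 67.7
grasp_force: 0.0
```

jog_arm:
  plan:
    - [68,[-0.45,0,0],[0,0,0]]
    - [68,[-0.89,0,0],[0,0,0]]

```text
clock: 9.22
position: [563.4, -178.4, 87.6]
ee_rot: [-0.679, 0.734, 0.0, 0.0]
contact_force: [0.0, -0.1, 0.4]
gripper_width: 67.9
grasp_force: 0.0
```

jog_arm:
  plan:
    - [68,[-0.45,0,0],[0,0,0]]
    - [68,[-0.89,0,0],[0,0,0]]

```text
clock: 9.48
position: [570.1, -89.1, 87.4]
ee_rot: [-0.68, 0.734, 0.0, -0.0]
contact_force: [0.0, 0.3, -0.0]
gripper_width: 68.2
grasp_force: 0.0
```

jog_arm:
  plan:
    - [68,[-0.45,0,0],[0,0,0]]
    - [68,[-0.85,0,0],[0,0,0]]
    - [68,[-0.89,0,0],[0,0,0]]
    - [68,[-0.89,0,0],[0,0,0]]

```text
clock: 9.98
position: [577.1, -1.7, 87.1]
ee_rot: [-0.68, 0.733, 0.0, -0.0]
contact_force: [-0.4, -0.8, -0.3]
gripper_width: 68.2
grasp_force: 0.0
```

```bash
sed -i 's/^C=.*/C=np.array([575.4,-3.4]); TH=np.arctan2(-18.6,231.1)/' h.py; cat >> h.py <<'E'
def reels(tag):
    d=save('top',tag); W=cloud(d);Z=W[...,2];v,u=np.mgrid[:400,:640]
    X,Y=W[...,0],W[...,1]
    for n,m in (('tray',(X>520)&(X<680)&(Y<-225)&(Y>-365)&(Z>35)&(Z<60)),('bench',(X>400)&(X<520)&(abs(Y)<230)&(Z>35)&(Z<56)),('spin',(X>530)&(X<620)&(abs(Y)<95)&(Z>52)&(Z<63))):
        for b in blobs(m,40):
            p=W[b]; r=cv2.minAreaRect(p[:,:2].astype(np.float32)); print(n,int(u[b].mean()),int(v[b].mean()),np.round(r[0],1),np.round(r[1],1),round(p[:,2].mean(),1))
E
python3 - <<'E'
from h import *
go([[*SP[1],90],[*SP[1],-8]]); reels('t4')
E
```

```text
t 9.97 pos [577.1  -1.7  87.1] head -1.646 tilt [-0.0007 -0.0002] w 68.2 F [-0.4 -0.8 -0.3]
[575.4  -3.4  90. ] shift [ 0.019  0.016 -0.029] turn [0. 0. 0.]
[575.4  -3.4  -8. ] shift [-0.    -0.001  0.98 ] turn [0. 0. 0.]
tray 428 225 [ 557.3 -268.2] [48.1 50.7] 48.9
bench 283 243 [459.7 121.5] [50.  26.6] 45.0
bench 314 254 [439.   31.7] [48.9 49.1] 45.0
bench 381 258 [ 450.3 -148.3] [48.8 49.9] 45.1
spin 311 202 [580.4  60.7] [49.1 50. ] 57.2
```

jog_arm:
  plan:
    - [68,[0.02,0.01,0.4],[0,0,0]]
    - [68,[0.02,0.01,0.8],[0,0,0]]
    - [68,[0.02,0.01,0.95],[0,0,0]]
    - [68,[0.02,0.01,0.95],[0,0,0]]
    - [45,[0.02,0.01,0.95],[0,0,0]]
    - [45,[0.02,0.01,0.95],[0,0,0]]
    - [45,[0.02,0.01,0.95],[0,0,0]]
    - [45,[0.02,0.01,0.95],[0,0,0]]

```text
clock: 11.02
position: [578.1, -3.2, -6.0]
ee_rot: [-0.68, 0.733, -0.001, 0.001]
contact_force: [0.7, -1.3, 6.9]
gripper_width: 50.7
grasp_force: 62.8
```

jog_arm:
  plan:
    - [45,[0,0,-0.3],[0,0,0]]
    - [45,[0,0,-0.65],[0,0,0]]
    - [45,[0,0,-0.95],[0,0,0]]
    - [45,[0,0,-0.95],[0,0,0]]

```text
clock: 11.52
position: [578.3, -2.8, 90.0]
ee_rot: [-0.68, 0.733, -0.002, 0.003]
contact_force: [0.4, -0.1, -0.8]
gripper_width: 51.2
grasp_force: 62.6
```

jog_arm:
  plan:
    - [45,[0.4,-0.01,0],[0,0,0]]
    - [45,[0.8,-0.03,0],[0,0,0]]

```text
clock: 11.78
position: [572.5, -83.6, 86.0]
ee_rot: [-0.68, 0.733, 0.001, -0.0]
contact_force: [0.5, 0.2, -1.2]
gripper_width: 50.7
grasp_force: 62.6
```

jog_arm:
  plan:
    - [45,[0.4,-0.01,0],[0,0,0]]
    - [45,[0.8,-0.03,0],[0,0,0]]

```text
clock: 12.02
position: [569.3, -164.2, 85.8]
ee_rot: [-0.68, 0.733, 0.001, -0.001]
contact_force: [-0.1, 0.1, -0.5]
gripper_width: 50.8
grasp_force: 62.6
```

jog_arm:
  plan:
    - [45,[0.4,-0.01,0],[0,0,0]]
    - [45,[0.8,-0.03,0],[0,0,0]]

```text
clock: 12.28
position: [566.2, -244.2, 85.7]
ee_rot: [-0.68, 0.734, 0.001, -0.0]
contact_force: [0.6, -0.3, -0.2]
gripper_width: 50.5
grasp_force: 62.6
```

jog_arm:
  plan:
    - [45,[0.4,-0.01,0],[0,0,0]]
    - [45,[0.7,-0.03,0],[0,0,0]]
    - [45,[0.8,-0.03,0],[0,0,0]]
    - [45,[0.8,-0.03,0],[0,0,0]]

```text
clock: 12.78
position: [563.5, -323.2, 86.0]
ee_rot: [-0.679, 0.734, 0.001, -0.0]
contact_force: [0.6, -0.6, -0.9]
gripper_width: 50.8
grasp_force: 62.6
```

jog_arm:
  plan:
    - [45,[0,0,0.5],[0,0,0]]
    - [45,[0,0,0.8],[0,0,0]]
    - [45,[0,0,0.96],[0,0,0]]
    - [45,[0,0,0.96],[0,0,0]]
    - [62,[0,0,0.96],[0,0,0]]
    - [64,[0,0,0.96],[0,0,0]]
    - [66,[0,0,0.96],[0,0,0]]
    - [66,[0,0,0.96],[0,0,0]]

```text
clock: 13.78
position: [564.3, -323.5, -8.5]
ee_rot: [-0.68, 0.733, -0.0, 0.0]
contact_force: [-0.5, -0.1, -0.2]
gripper_width: 65.8
grasp_force: 0.0
```

jog_arm:
  plan:
    - [68,[0,0,-0.4],[0,0,0]]
    - [68,[0,0,-0.8],[0,0,0]]
    - [68,[0,0,-0.96],[0,0,0]]

```text
clock: 14.15
position: [565.5, -323.9, 90.0]
ee_rot: [-0.68, 0.733, -0.002, 0.001]
contact_force: [0.3, 0.6, 0.9]
gripper_width: 68.2
grasp_force: 0.0
```

jog_arm:
  plan:
    - [68,[-0.45,0.01,0],[0,0,0]]
    - [68,[-0.96,0.03,0],[0,0,0]]

```text
clock: 14.4
position: [567.8, -226.8, 86.4]
ee_rot: [-0.679, 0.734, 0.0, -0.0]
contact_force: [0.4, 0.4, 0.2]
gripper_width: 67.7
grasp_force: 0.0
```

jog_arm:
  plan:
    - [68,[-0.45,0.01,0],[0,0,0]]
    - [68,[-0.96,0.03,0],[0,0,0]]

```text
clock: 14.65
position: [572.1, -130.1, 86.3]
ee_rot: [-0.679, 0.734, 0.0, -0.0]
contact_force: [0.8, -0.2, 0.5]
gripper_width: 68.2
grasp_force: 0.0
```

jog_arm:
  plan:
    - [68,[-0.45,0.01,0],[0,0,0]]
    - [68,[-0.96,0.03,0],[0,0,0]]

```text
clock: 14.9
position: [576.4, -34.2, 86.4]
ee_rot: [-0.68, 0.734, 0.0, -0.0]
contact_force: [0.6, -0.1, -0.3]
gripper_width: 68.0
grasp_force: 0.0
```

jog_arm:
  plan:
    - [68,[-0.45,0.01,0],[0,0,0]]
    - [68,[-0.9,0.03,0],[0,0,0]]
    - [68,[-0.96,0.03,0],[0,0,0]]
    - [68,[-0.96,0.03,0],[0,0,0]]

```text
clock: 15.4
position: [580.8, 60.5, 86.4]
ee_rot: [-0.68, 0.733, 0.0, -0.001]
contact_force: [-0.6, -0.5, 0.5]
gripper_width: 68.0
grasp_force: 0.0
```

```bash
python3 - <<'E'
from h import *
go([[*SP[2],90],[*SP[2],-8],[*SP[2],90],[638,-291,90]]); reels('t5')
E
```

```text
t 15.4 pos [580.8  60.5  86.4] head -1.646 tilt [-0.0013 -0.0003] w 68.0 F [-0.6 -0.5  0.5]
[580.5  60.4  90. ] shift [ 0.001  0.003 -0.036] turn [0. 0. 0.]
[580.5  60.4  -8. ] shift [-0.    -0.001  0.98 ] turn [0. 0. 0.]
[580.5  60.4  90. ] shift [ 0.     0.001 -0.98 ] turn [0. 0. 0.]
[ 638. -291.   90.] shift [ 3.461 -0.838  0.   ] turn [0. 0. 0.]
tray 428 225 [ 557.5 -268.5] [50.8 49.8] 48.9
tray 448 225 [ 564.3 -323.7] [48.1 51.1] 48.6
bench 279 243 [456.6 133.4] [49.7 49.6] 45.0
bench 314 254 [439.   31.7] [48.9 49.2] 45.1
bench 381 258 [ 450.5 -148. ] [49.1 49.4] 44.9
spin 316 204 [575.   43.7] [18.7 41.6] 56.9
```

jog_arm:
  plan:
    - [68,[0,0,0.4],[0,0,0]]
    - [68,[0,0,0.8],[0,0,0]]
    - [68,[0,0,0.94],[0,0,0]]
    - [68,[0,0,0.94],[0,0,0]]
    - [45,[0,0,0.94],[0,0,0]]
    - [45,[0,0,0.94],[0,0,0]]
    - [45,[0,0,0.94],[0,0,0]]
    - [45,[0,0,0.94],[0,0,0]]

```text
clock: 16.45
position: [583.0, 60.8, -4.9]
ee_rot: [-0.68, 0.733, -0.001, 0.002]
contact_force: [-0.2, -0.3, 6.5]
gripper_width: 50.8
grasp_force: 62.8
```

jog_arm:
  plan:
    - [45,[0,0,-0.3],[0,0,0]]
    - [45,[0,0,-0.65],[0,0,0]]
    - [45,[0,0,-0.95],[0,0,0]]
    - [45,[0,0,-0.95],[0,0,0]]

```text
clock: 16.95
position: [583.1, 61.2, 90.9]
ee_rot: [-0.68, 0.733, -0.001, 0.003]
contact_force: [0.5, -0.7, -0.6]
gripper_width: 51.0
grasp_force: 62.5
```

jog_arm:
  plan:
    - [45,[0.43,-0.1,0],[0,0,0]]
    - [45,[0.865,-0.21,0],[0,0,0]]

```text
clock: 17.2
position: [594.9, -27.7, 86.9]
ee_rot: [-0.68, 0.733, 0.001, -0.001]
contact_force: [0.6, -0.6, -0.5]
gripper_width: 50.9
grasp_force: 62.5
```

jog_arm:
  plan:
    - [45,[0.43,-0.1,0],[0,0,0]]
    - [45,[0.865,-0.21,0],[0,0,0]]

```text
clock: 17.45
position: [609.3, -116.3, 86.6]
ee_rot: [-0.68, 0.733, 0.001, -0.001]
contact_force: [-0.1, -0.3, 0.4]
gripper_width: 50.9
grasp_force: 62.5
```

jog_arm:
  plan:
    - [45,[0.43,-0.1,0],[0,0,0]]
    - [45,[0.865,-0.21,0],[0,0,0]]

```text
clock: 17.7
position: [623.7, -204.1, 86.4]
ee_rot: [-0.68, 0.733, 0.001, -0.001]
contact_force: [0.5, 0.1, 0.0]
gripper_width: 50.3
grasp_force: 62.5
```

jog_arm:
  plan:
    - [45,[0.43,-0.1,0],[0,0,0]]
    - [45,[0.8,-0.2,0],[0,0,0]]
    - [45,[0.865,-0.21,0],[0,0,0]]
    - [45,[0.865,-0.21,0],[0,0,0]]

```text
clock: 18.2
position: [637.9, -290.7, 86.5]
ee_rot: [-0.679, 0.734, 0.001, -0.0]
contact_force: [0.7, -0.1, -0.5]
gripper_width: 50.4
grasp_force: 62.5
```

jog_arm:
  plan:
    - [45,[0,0,0.5],[0,0,0]]
    - [45,[0,0,0.8],[0,0,0]]
    - [45,[0,0,0.96],[0,0,0]]
    - [45,[0,0,0.96],[0,0,0]]
    - [62,[0,0,0.96],[0,0,0]]
    - [64,[0,0,0.96],[0,0,0]]
    - [66,[0,0,0.96],[0,0,0]]
    - [66,[0,0,0.96],[0,0,0]]

```text
clock: 19.2
position: [638.9, -291.1, -7.4]
ee_rot: [-0.68, 0.733, -0.0, 0.0]
contact_force: [-1.8, -0.3, 2.9]
gripper_width: 66.1
grasp_force: 1.7
```

jog_arm:
  plan:
    - [68,[0,0,-0.4],[0,0,0]]
    - [68,[0,0,-0.8],[0,0,0]]
    - [68,[0,0,-0.96],[0,0,0]]
    - [68,[0,0,-0.96],[0,0,0]]

```text
clock: 19.7
position: [639.4, -291.0, 88.9]
ee_rot: [-0.68, 0.734, -0.001, 0.001]
contact_force: [-0.4, 0.5, -0.4]
gripper_width: 68.2
grasp_force: 0.0
```

```bash
python3 - <<'E'
from h import *
reels('t6'); f=[451,-147.3]; go([[*f,88],[*f,-19],[*f,88],[*SP[0],88],[*SP[0],-7]])
E
```

```text
tray 439 197 [ 639.1 -297.4] [52.  37.7] 48.4
tray 448 225 [ 564. -323.] [48.3 51.3] 48.7
tray 434 225 [ 559.3 -287.5] [41.6 12.2] 48.7
bench 279 243 [456.7 133.6] [49.8 50. ] 44.9
bench 314 254 [439.   31.7] [48.9 49.2] 44.9
t 19.75 pos [ 638.3 -290.6   87.1] head -1.647 tilt [-0.0008  0.0009] w 67.9 F [-0.1 -0.2 -0.4]
[ 451.  -147.3   88. ] shift [-1.285  1.977 -0.006] turn [0. 0. 0.]
[ 451.  -147.3  -19. ] shift [ 1.00e-03 -1.00e-03  1.07e+00] turn [0. 0. 0.]
[ 451.  -147.3   88. ] shift [-1.00e-03  1.00e-03 -1.07e+00] turn [0. 0. 0.]
[570.3 -67.2  88. ] shift [-0.89  -1.128 -0.   ] turn [0. 0. 0.]
[570.3 -67.2  -7. ] shift [ 0.001 -0.001  0.95 ] turn [0. 0. 0.]
```

jog_arm:
  plan:
    - [68,[-0.32,0.5,0],[0,0,0]]
    - [68,[-0.64,0.99,0],[0,0,0]]

```text
clock: 20.0
position: [542.3, -218.7, 84.8]
ee_rot: [-0.679, 0.734, 0.002, -0.001]
contact_force: [0.1, 1.0, 0.4]
gripper_width: 68.4
grasp_force: 0.0
```

jog_arm:
  plan:
    - [68,[-0.32,0.5,0],[0,0,0]]
    - [68,[-0.64,0.99,0],[0,0,0]]
    - [68,[-0.64,0.99,0],[0,0,0]]
    - [68,[-0.64,0.99,0],[0,0,0]]

```text
clock: 20.5
position: [450.9, -148.1, 87.3]
ee_rot: [-0.68, 0.733, 0.0, -0.0]
contact_force: [0.1, 0.2, 0.4]
gripper_width: 67.9
grasp_force: 0.0
```

```bash
cat >> h.py <<'E'
def wreel(tag,lo=40,hi=52):
    d=wrist(tag); W=cloud(d,d['extrinsics']); Z=W[...,2]; v,u=np.mgrid[:400,:640]; val=d['img'].max(-1)
    p0=read_state()['position']
    m=(Z>lo)&(Z<hi)&(np.hypot(W[...,0]-p0[0],W[...,1]-p0[1])<60)
    for b in blobs(m,200):
        p=W[b]; c,r=cv2.minEnclosingCircle(p[:,:2].astype(np.float32)); print('wreel',np.round(c,1),round(r,1),p[:,2].mean().round(1),int(u[b].mean()),int(v[b].mean()))
E
python3 - <<'E'
from h import *
wreel('w7'); f=[451,-147.3]; go([[*f,88],[*f,-19],[*f,88],[*SP[0],88],[*SP[0],-7]])
E
```

```text
wreel [ 451.7 -147.1] 26.0 46.6 323 204
t 20.55 pos [ 451.5 -148.4   87.4] head -1.647 tilt [-0.0007 -0.0001] w 68.0 F [ 0.2 -0.4 -0.3]
[ 451.  -147.3   88. ] shift [-0.01   0.006 -0.006] turn [0. 0. 0.]
[ 451.  -147.3  -19. ] shift [-0.00e+00 -1.00e-03  1.07e+00] turn [0. 0. 0.]
[ 451.  -147.3   88. ] shift [ 0.00e+00  1.00e-03 -1.07e+00] turn [0. 0. 0.]
[570.3 -67.2  88. ] shift [-8.890e-01 -1.128e+00 -1.000e-03] turn [0. 0. 0.]
[570.3 -67.2  -7. ] shift [-0.    -0.001  0.95 ] turn [0. 0. 0.]
```

jog_arm:
  plan:
    - [68,[-0.01,0,0.45],[0,0,0]]
    - [68,[-0.01,0,0.85],[0,0,0]]
    - [68,[-0.01,0,1],[0,0,0]]
    - [68,[-0.01,0,1],[0,0,0]]

```text
clock: 21.05
position: [450.8, -147.8, -13.9]
ee_rot: [-0.679, 0.734, 0.001, -0.002]
contact_force: [0.5, -1.6, -0.4]
gripper_width: 68.0
grasp_force: 0.0
```

jog_arm:
  plan:
    - [68,[0,0,0.05],[0,0,0]]
    - [68,[0,0,0.05],[0,0,0]]
    - [45,[0,0,0.05],[0,0,0]]
    - [45,[0,0,0.05],[0,0,0]]
    - [45,[0,0,0.05],[0,0,0]]
    - [45,[0,0,0.05],[0,0,0]]
    - [45,[0,0,0.05],[0,0,0]]

```text
clock: 21.92
position: [451.6, -147.3, -15.8]
ee_rot: [-0.68, 0.733, -0.0, 0.0]
contact_force: [-1.1, 0.8, 5.2]
gripper_width: 50.8
grasp_force: 61.6
```

jog_arm:
  plan:
    - [45,[0,0,-0.3],[0,0,0]]
    - [45,[0,0,-0.65],[0,0,0]]
    - [45,[0,0,-1],[0,0,0]]
    - [45,[0,0,-1],[0,0,0]]

```text
clock: 22.42
position: [453.1, -147.2, 85.6]
ee_rot: [-0.68, 0.733, -0.002, 0.003]
contact_force: [-0.3, 0.4, -2.9]
gripper_width: 50.3
grasp_force: 63.8
```

jog_arm:
  plan:
    - [45,[-0.45,-0.5,0],[0,0,0]]
    - [45,[-0.85,-0.95,0],[0,0,0]]
    - [45,[-0.89,-1,0],[0,0,0]]
    - [45,[-0.89,-1,0],[0,0,0]]

```text
clock: 22.92
position: [556.2, -65.7, 81.1]
ee_rot: [-0.68, 0.733, 0.001, -0.002]
contact_force: [-0.2, -1.0, -2.8]
gripper_width: 50.1
grasp_force: 63.8
```

jog_arm:
  plan:
    - [45,[0,-0.12,0],[0,0,0]]
    - [45,[0,-0.12,0],[0,0,0]]
    - [45,[0,-0.12,0],[0,0,0]]
    - [45,[0,-0.12,0],[0,0,0]]

```text
clock: 23.42
position: [569.2, -67.3, 83.1]
ee_rot: [-0.68, 0.734, 0.0, -0.0]
contact_force: [-0.6, 0.1, -2.7]
gripper_width: 50.2
grasp_force: 63.8
```

```bash
python3 - <<'E'
from h import *
go([[*SP[0],88],[*SP[0],-7]])
s=read_state(); d=wrist('w8'); W=cloud(d,d['extrinsics']); Z=W[...,2]; z0=s['position'][2]+20+46
m=(abs(Z-z0)<6)&(np.hypot(W[...,0]-s['position'][0],W[...,1]-s['position'][1])<45)
for b in blobs(m,200): 
    p=W[b]; print(cv2.minEnclosingCircle(p[:,:2].astype(np.float32)),p[:,2].mean(),b.sum())
c=d['img'][130:350,200:450]; cv2.imwrite('pics/c8.png',cv2.resize(c,None,fx=2.5,fy=2.5)[:,:,::-1])
E
```

```text
t 23.43 pos [569.2 -67.3  83.1] head -1.647 tilt [-0.0001  0.0001] w 50.2 F [-0.6  0.1 -2.7]
[570.3 -67.2  88. ] shift [-0.002 -0.01  -0.049] turn [0. 0. 0.]
[570.3 -67.2  -7. ] shift [ 0.   -0.    0.95] turn [0. 0. 0.]
((569.0475463867188, -73.20840454101562), 38.949623107910156) 145.9605996728655 8097
```

View pics/c8.png

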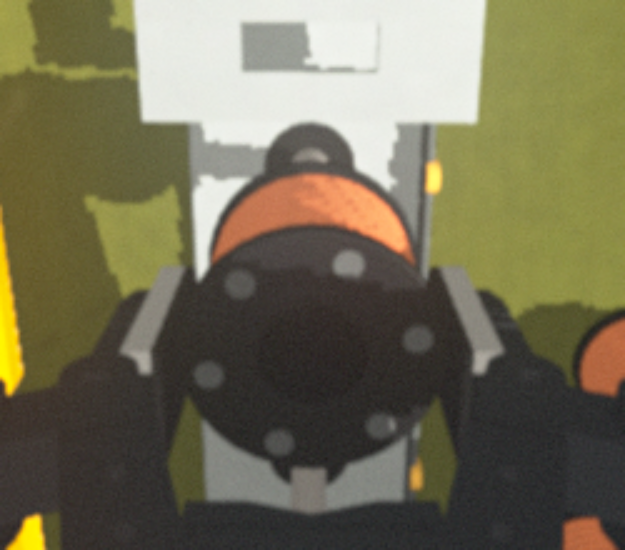

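The held reel is upright at crop (315,340) and over the spindle. I'll lower it.

jog_arm:
  plan:
    - [45,[0,-0.01,0.2],[0,0,0]]
    - [45,[0,-0.01,0.4],[0,0,0]]
    - [45,[0,-0.01,0.6],[0,0,0]]
    - [45,[0,-0.01,0.75],[0,0,0]]
    - [45,[0,-0.01,0.87],[0,0,0]]
    - [45,[0,-0.01,0.87],[0,0,0]]
    - [45,[0,-0.01,0.87],[0,0,0]]

```text
clock: 24.35
position: [571.3, -67.0, -3.7]
ee_rot: [-0.68, 0.733, -0.0, 0.001]
contact_force: [0.9, 0.2, -0.9]
gripper_width: 50.4
grasp_force: 63.9
```

```bash
python3 - <<'E'
from h import *
go([])
E
```

```text
t 24.35 pos [571.3 -67.   -3.7] head -1.647 tilt [0.0015 0.0001] w 50.4 F [ 0.9  0.2 -0.9]
```

jog_arm:
  plan:
    - [60,[0,0,0],[0,0,0]]
    - [66,[0,0,0],[0,0,0]]
    - [66,[0,0,0],[0,0,0]]
    - [66,[0,0,0],[0,0,0]]
    - [66,[0,0,-0.4],[0,0,0]]
    - [66,[0,0,-0.8],[0,0,0]]
    - [68,[0,0,-0.92],[0,0,0]]

```text
clock: 25.22
position: [572.3, -67.0, 90.9]
ee_rot: [-0.68, 0.733, -0.002, 0.002]
contact_force: [-0.3, -0.1, -0.1]
gripper_width: 68.2
grasp_force: 0.0
```

jog_arm:
  plan:
    - [68,[-0.22,0.35,0],[0,0,0]]
    - [68,[-0.45,0.69,0],[0,0,0]]

```text
clock: 25.48
position: [503.8, -16.7, 87.3]
ee_rot: [-0.679, 0.734, 0.0, -0.0]
contact_force: [-0.0, 1.5, -0.2]
gripper_width: 68.0
grasp_force: 0.0
```

jog_arm:
  plan:
    - [68,[-0.22,0.35,0],[0,0,0]]
    - [68,[-0.45,0.69,0],[0,0,0]]
    - [68,[-0.45,0.69,0],[0,0,0]]
    - [68,[-0.45,0.69,0],[0,0,0]]

```text
clock: 25.98
position: [440.1, 33.2, 87.9]
ee_rot: [-0.68, 0.733, -0.0, 0.0]
contact_force: [0.2, -0.4, -0.4]
gripper_width: 68.1
grasp_force: 0.0
```

```bash
python3 - <<'E'
from h import *
go([[440,32.5,-18],[440,32.5,88],[*SP[1],88]]); wreel('w9'); reels('t9')
E
```

```text
t 25.98 pos [440.1  33.2  87.9] head -1.646 tilt [ 0.0001 -0.    ] w 68.1 F [ 0.2 -0.4 -0.4]
[440.   32.5 -18. ] shift [7.000e-03 1.000e-03 1.059e+00] turn [0. 0. 0.]
[440.   32.5  88. ] shift [ 0.   -0.   -1.06] turn [0. 0. 0.]
[575.4  -3.4  88. ] shift [ 0.256 -1.377  0.   ] turn [0. 0. 0.]
wreel [440.3  34.6] 26.1 46.6 324 204
tray 437 198 [ 638.  -290.4] [51.  49.8] 48.6
tray 428 225 [ 557.6 -268.3] [48.1 51.1] 48.5
tray 448 225 [ 564.1 -322.9] [48.1 51.1] 48.6
spin 357 211 [570.2 -69.2] [51.  49.2] 57.0
```

jog_arm:
  plan:
    - [68,[-0.01,0,0.45],[0,0,0]]
    - [68,[-0.01,0,0.85],[0,0,0]]
    - [68,[-0.01,0,1],[0,0,0]]
    - [68,[-0.01,0,1],[0,0,0]]

```text
clock: 26.58
position: [439.5, 33.2, -13.4]
ee_rot: [-0.679, 0.734, 0.001, -0.002]
contact_force: [-0.2, -0.8, 1.3]
gripper_width: 67.9
grasp_force: 0.0
```

jog_arm:
  plan:
    - [68,[0,0,0.05],[0,0,0]]
    - [68,[0,0,0.05],[0,0,0]]
    - [45,[0,0,0.05],[0,0,0]]
    - [45,[0,0,0.05],[0,0,0]]
    - [45,[0,0,0.05],[0,0,0]]
    - [45,[0,0,0.05],[0,0,0]]
    - [45,[0,0,0.05],[0,0,0]]

```text
clock: 27.45
position: [440.3, 34.3, -15.9]
ee_rot: [-0.68, 0.733, -0.0, 0.001]
contact_force: [-2.2, -0.3, 6.4]
gripper_width: 50.3
grasp_force: 61.3
```

jog_arm:
  plan:
    - [45,[0,0,-0.3],[0,0,0]]
    - [45,[0,0,-0.65],[0,0,0]]
    - [45,[0,0,-1],[0,0,0]]
    - [45,[0,0,-1],[0,0,0]]

```text
clock: 27.95
position: [441.6, 34.9, 85.5]
ee_rot: [-0.68, 0.733, -0.001, 0.003]
contact_force: [-0.1, -0.2, -3.3]
gripper_width: 50.9
grasp_force: 63.8
```

jog_arm:
  plan:
    - [45,[0.06,-0.35,0],[0,0,0]]
    - [45,[0.13,-0.69,0],[0,0,0]]

```text
clock: 28.2
position: [507.3, 15.7, 81.9]
ee_rot: [-0.68, 0.733, 0.001, -0.001]
contact_force: [-0.1, -0.0, -1.9]
gripper_width: 50.6
grasp_force: 63.7
```

jog_arm:
  plan:
    - [45,[0.06,-0.35,0],[0,0,0]]
    - [45,[0.13,-0.65,0],[0,0,0]]
    - [45,[0.13,-0.69,0],[0,0,0]]
    - [45,[0.13,-0.69,0],[0,0,0]]
    - [45,[0.13,-0.69,0],[0,0,0]]

```text
clock: 28.82
position: [574.1, -2.1, 82.4]
ee_rot: [-0.68, 0.733, 0.001, -0.001]
contact_force: [-0.1, 0.1, -2.6]
gripper_width: 50.4
grasp_force: 63.7
```

```bash
python3 - <<'E'
from h import *
go([[*SP[1],82],[*SP[1],-5]])
E
```

```text
t 28.82 pos [574.1  -2.1  82.4] head -1.646 tilt [-0.0019 -0.0001] w 50.4 F [-0.1  0.1 -2.6]
[575.4  -3.4  82. ] shift [ 0.012 -0.014  0.004] turn [0. 0. 0.]
[575.4  -3.4  -5. ] shift [-0.    -0.002  0.87 ] turn [0. 0. 0.]
```

jog_arm:
  plan:
    - [45,[0.01,-0.01,0.2],[0,0,0]]
    - [45,[0.01,-0.01,0.4],[0,0,0]]
    - [45,[0.01,-0.01,0.6],[0,0,0]]
    - [45,[0.01,-0.01,0.75],[0,0,0]]
    - [45,[0.01,-0.01,0.87],[0,0,0]]
    - [45,[0.01,-0.01,0.87],[0,0,0]]
    - [45,[0.01,-0.01,0.87],[0,0,0]]

```text
clock: 29.7
position: [576.8, -3.1, -3.7]
ee_rot: [-0.68, 0.733, -0.0, 0.001]
contact_force: [0.1, 0.5, -2.5]
gripper_width: 50.7
grasp_force: 63.8
```

jog_arm:
  plan:
    - [60,[0,0,0],[0,0,0]]
    - [66,[0,0,0],[0,0,0]]
    - [66,[0,0,0],[0,0,0]]
    - [66,[0,0,0],[0,0,0]]
    - [66,[0,0,-0.4],[0,0,0]]
    - [66,[0,0,-0.8],[0,0,0]]
    - [68,[0,0,-0.92],[0,0,0]]

```text
clock: 30.58
position: [578.2, -3.1, 90.9]
ee_rot: [-0.68, 0.733, -0.001, 0.002]
contact_force: [0.8, -0.9, -0.6]
gripper_width: 67.7
grasp_force: 0.0
```

jog_arm:
  plan:
    - [68,[-0.32,0.32,0],[0,0,0]]
    - [68,[-0.64,0.645,0],[0,0,0]]

```text
clock: 30.82
position: [515.9, 65.6, 87.3]
ee_rot: [-0.679, 0.734, 0.0, -0.0]
contact_force: [-0.8, 0.9, -0.1]
gripper_width: 68.0
grasp_force: 0.0
```

jog_arm:
  plan:
    - [68,[-0.32,0.32,0],[0,0,0]]
    - [68,[-0.64,0.645,0],[0,0,0]]
    - [68,[-0.64,0.645,0],[0,0,0]]
    - [68,[-0.64,0.645,0],[0,0,0]]

```text
clock: 31.32
position: [457.5, 134.0, 87.8]
ee_rot: [-0.68, 0.733, 0.0, -0.0]
contact_force: [0.4, -0.2, -0.3]
gripper_width: 68.0
grasp_force: 0.0
```

```bash
python3 - <<'E'
from h import *
go([[457.3,134.5,-18],[457.3,134.5,82],[*SP[2],82]]); wreel('w10'); reels('t10')
E
```

```text
t 31.32 pos [457.5 134.   87.8] head -1.646 tilt [-0.0004 -0.0003] w 68.0 F [ 0.4 -0.2 -0.3]
[457.3 134.5 -18. ] shift [-0.005  0.002  1.058] turn [0. 0. 0.]
[457.3 134.5  82. ] shift [ 0.  0. -1.] turn [0. 0. 0.]
[580.5  60.4  82. ] shift [ 0.646 -1.285 -0.   ] turn [0. 0. 0.]
wreel [458.1 135.4] 26.0 46.6 323 204
tray 437 198 [ 638.5 -290.5] [50.4 49.7] 48.4
tray 428 225 [ 557.3 -268.2] [48.  51.1] 48.9
tray 448 225 [ 564.1 -323.4] [48.2 51.1] 48.6
bench 283 246 [449.7 119.9] [21.6 46.9] 44.7
spin 334 206 [575.8  -5.5] [49.7 50. ] 57.1
spin 357 211 [570.7 -68.7] [49.1 49.8] 57.0
```

jog_arm:
  plan:
    - [68,[-0.01,0,0.45],[0,0,0]]
    - [68,[-0.01,0,0.85],[0,0,0]]
    - [68,[-0.01,0,1],[0,0,0]]
    - [68,[-0.01,0,1],[0,0,0]]

```text
clock: 31.92
position: [457.3, 133.7, -13.4]
ee_rot: [-0.679, 0.734, 0.0, -0.002]
contact_force: [-0.4, -0.2, 0.5]
gripper_width: 68.2
grasp_force: 0.0
```

jog_arm:
  plan:
    - [68,[0,0,0.05],[0,0,0]]
    - [68,[0,0,0.05],[0,0,0]]
    - [45,[0,0,0.05],[0,0,0]]
    - [45,[0,0,0.05],[0,0,0]]
    - [45,[0,0,0.05],[0,0,0]]
    - [45,[0,0,0.05],[0,0,0]]
    - [45,[0,0,0.05],[0,0,0]]

```text
clock: 32.8
position: [458.2, 135.3, -15.8]
ee_rot: [-0.68, 0.733, -0.0, 0.001]
contact_force: [-0.9, -1.0, 6.3]
gripper_width: 50.3
grasp_force: 61.9
```

jog_arm:
  plan:
    - [45,[0,0,-0.3],[0,0,0]]
    - [45,[0,0,-0.65],[0,0,0]]
    - [45,[0,0,-1],[0,0,0]]
    - [45,[0,0,-1],[0,0,0]]

```text
clock: 33.3
position: [459.1, 136.2, 85.6]
ee_rot: [-0.68, 0.733, -0.0, 0.003]
contact_force: [0.5, -0.5, -2.7]
gripper_width: 49.9
grasp_force: 63.7
```

jog_arm:
  plan:
    - [45,[0.16,-0.32,0],[0,0,0]]
    - [45,[0.33,-0.645,0],[0,0,0]]

```text
clock: 33.55
position: [518.8, 96.8, 81.7]
ee_rot: [-0.68, 0.733, 0.001, -0.001]
contact_force: [0.2, 1.2, -2.3]
gripper_width: 50.4
grasp_force: 63.6
```

jog_arm:
  plan:
    - [45,[0.16,-0.32,0],[0,0,0]]
    - [45,[0.33,-0.61,0],[0,0,0]]
    - [45,[0.33,-0.645,0],[0,0,0]]
    - [45,[0.33,-0.645,0],[0,0,0]]
    - [45,[0.33,-0.645,0],[0,0,0]]

```text
clock: 34.17
position: [580.0, 59.8, 82.4]
ee_rot: [-0.68, 0.733, 0.0, -0.001]
contact_force: [-0.5, 0.7, -2.7]
gripper_width: 50.4
grasp_force: 63.7
```

```bash
python3 - <<'E'
from h import *
go([[*SP[2],82],[*SP[2],-5],[*SP[2],130],[520,290,130]])
E
```

```text
t 34.17 pos [580.   59.8  82.4] head -1.646 tilt [-0.0017 -0.0003] w 50.4 F [-0.5  0.7 -2.7]
[580.5  60.4  82. ] shift [-0.006 -0.005  0.004] turn [0. 0. 0.]
[580.5  60.4  -5. ] shift [-0.    -0.001  0.87 ] turn [0. 0. 0.]
[580.5  60.4 130. ] shift [ 1.00e-03  2.00e-03 -1.35e+00] turn [0. 0. 0.]
[520. 290. 130.] shift [-2.244  0.776  0.   ] turn [0. 0. 0.]
```

jog_arm:
  plan:
    - [45,[-0.01,0,0.2],[0,0,0]]
    - [45,[-0.01,0,0.4],[0,0,0]]
    - [45,[-0.01,0,0.6],[0,0,0]]
    - [45,[-0.01,0,0.75],[0,0,0]]
    - [45,[-0.01,0,0.87],[0,0,0]]
    - [45,[-0.01,0,0.87],[0,0,0]]
    - [45,[-0.01,0,0.87],[0,0,0]]

```text
clock: 35.05
position: [581.7, 60.8, -3.7]
ee_rot: [-0.68, 0.733, -0.0, 0.001]
contact_force: [-0.0, 0.8, -1.0]
gripper_width: 50.6
grasp_force: 63.8
```

jog_arm:
  plan:
    - [60,[0,0,0],[0,0,0]]
    - [66,[0,0,0],[0,0,0]]
    - [66,[0,0,0],[0,0,0]]
    - [66,[0,0,0],[0,0,0]]
    - [66,[0,0,-0.4],[0,0,0]]
    - [66,[0,0,-0.8],[0,0,0]]
    - [68,[0,0,-1],[0,0,0]]

```text
clock: 35.92
position: [582.5, 60.8, 98.6]
ee_rot: [-0.68, 0.733, -0.001, 0.002]
contact_force: [0.2, -0.2, -0.6]
gripper_width: 68.1
grasp_force: 0.0
```

jog_arm:
  plan:
    - [68,[-0.37,0.13,-0.2],[0,0,0]]
    - [68,[-0.75,0.26,-0.4],[0,0,0]]

```text
clock: 36.17
position: [560.8, 137.6, 136.8]
ee_rot: [-0.679, 0.734, -0.0, 0.0]
contact_force: [-0.7, -0.0, -0.5]
gripper_width: 68.4
grasp_force: 0.0
```

jog_arm:
  plan:
    - [60,[-0.37,0.13,0],[0,0,0.17]]
    - [50,[-0.75,0.26,0],[0,0,0.34]]
    - [40,[-0.75,0.26,0],[0,0,0.51]]
    - [40,[-0.75,0.26,0],[0,0,0.68]]
    - [40,[-0.75,0.26,0],[0,0,0.71]]
    - [40,[-0.75,0.26,0],[0,0,0.71]]

```text
clock: 36.92
position: [540.9, 213.8, 136.0]
ee_rot: [-0.368, 0.93, -0.0, -0.0]
contact_force: [0.4, -1.2, 0.4]
gripper_width: 40.0
grasp_force: 0.0
```

```bash
python3 - <<'E'
from h import *
go([[520,290,130]],np.pi); reels('t11')
E
```

```text
t 36.92 pos [540.9 213.8 136. ] head -2.388 tilt [-0. -0.] w 40.0 F [ 0.4 -1.2  0.4]
[520. 290. 130.] shift [-0.369  0.698  0.06 ] turn [-0.    -0.     0.719]
tray 437 198 [ 638.6 -290.7] [50.2 50.9] 48.6
tray 428 225 [ 557.4 -268.8] [48.  51.6] 48.8
tray 448 225 [ 564.1 -323.4] [48.5 51.6] 48.7
spin 311 202 [580.7  58. ] [48.7 50.1] 57.1
spin 334 206 [575.7  -5.4] [49.4 50.3] 57.1
spin 357 211 [569.9 -68.8] [50.7 50. ] 57.1
```

All three reels are seated with tops at 57.1, the same height the empties had. Next is the cover.

jog_arm:
  plan:
    - [40,[-0.18,0.35,0],[0,0,0.17]]
    - [40,[-0.37,0.7,0],[0,0,0.34]]
    - [40,[-0.37,0.7,0],[0,0,0.51]]
    - [40,[-0.37,0.7,0],[0,0,0.68]]
    - [40,[-0.37,0.7,0],[0,0,0.72]]
    - [40,[-0.37,0.7,0],[0,0,0.72]]
    - [40,[-0.37,0.7,0],[0,0,0.72]]

```text
clock: 37.85
position: [520.2, 290.3, 136.0]
ee_rot: [0.001, 1.0, 0.0, 0.0]
contact_force: [-0.3, 0.3, 1.2]
gripper_width: 40.0
grasp_force: 0.0
```

```bash
python3 - <<'E'
from h import *
d=wrist('w12'); W=cloud(d,d['extrinsics']); Z=W[...,2]; v,u=np.mgrid[:400,:640]; hsv=cv2.cvtColor(d['img'],cv2.COLOR_RGB2HSV); hu=hsv[...,0]
go([[520,290,130]],np.pi)
def rep(n,m,a=60):
    for b in blobs(m,a):
        p=W[b]; r=cv2.minAreaRect(p[:,:2].astype(np.float32)); print(n,int(u[b].mean()),int(v[b].mean()),b.sum(),p.mean(0).round(1),'rect',np.round(r[0],1),np.round(r[1],1),round(r[2],1))
rep('blue',(hu>100)&(hu<125)&(hsv[...,1]>120)&(Z>8)&(Z<20),800)
red=((hu<8)|(hu>172))&(hsv[...,1]>150)
rep('redtop',red&(Z>60.5)&(Z<70)&(W[...,1]>220)&(W[...,1]<360))
rep('handle',(hsv[...,2]<70)&(Z>46)&(Z<60)&(abs(W[...,1]-289)<30)&(abs(W[...,0]-520)<70))
E
```

```text
t 37.9 pos [520.2 290.3 136. ] head 3.14 tilt [-0.  0.] w 40.3 F [-0.5 -0.1 -0.6]
[520. 290. 130.] shift [ 0.002 -0.003  0.06 ] turn [ 0.    -0.    -0.002]
blue 325 160 18203 [501.8 291.4  15.9] rect [521.8 291.6] [ 98.7 280.3] 90.0
redtop 325 62 280 [407.4 291.8  64.7] rect [406.4 291.6] [33.8  7.3] 72.2
redtop 325 299 226 [636.1 291.4  64.2] rect [636.6 291.4] [ 7.1 34.6] 20.5
```

View pics/w12.png

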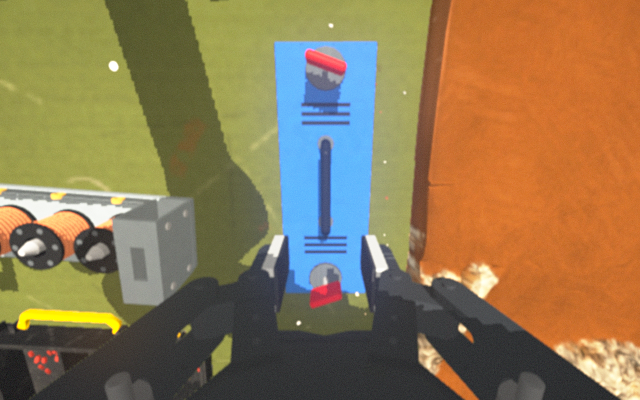

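The wrist view shows the cover at (325,170), its long axis along world x. The wings are at (325,62) and (325,297), turned about +0.31 and -0.36 rad, and the handle bar is at (325,190). Bracket b is visible at (155,250), so I'll refine the dispenser centre from the saved wrist views.

```bash
python3 - <<'E'
from h import *
def pose(x,y,z,h):
    T=np.eye(4);T[:3,:3]=[[np.cos(h),np.sin(h),0],[np.sin(h),-np.cos(h),0],[0,0,-1]];T[:3,3]=[x,y,z];return T
for n,P in (('w1',(570,-71.2,194.8,-1.67)),('w7',(451.5,-148.4,87.4,-1.647)),('w8',(569.2,-67.3,83.1,-1.647)),('w9',(440.1,33.2,87.9,-1.646)),('w10',(457.5,134,87.8,-1.646)),('w12',(520.2,290.3,136,3.14))):
    d=dict(np.load(f'/tmp/{n}.npz')); W=cloud(d,pose(*P)@d['tool_from_camera']); v,u=np.mgrid[:400,:640]
    m=(abs(W[...,2]-78.5)<4)&(W[...,0]>525)&(W[...,0]<640)&(abs(W[...,1])>85)&(abs(W[...,1])<150)
    for b in blobs(m,300):
        p=W[b];r=cv2.minAreaRect(p[:,:2].astype(np.float32)); s=np.sign(p[:,1].mean()); c=np.array(r[0])-s*116*YD
        print(n,'b' if s>0 else 'a',int(u[b].min()),int(u[b].max()),int(v[b].min()),int(v[b].max()),np.round(r[0],1),np.round(r[1],1),round(r[2],1),'-> centre',c.round(1),p[:,2].mean().round(1))
E
```

```text
w1 a 280 364 119 159 [ 567.8 -117.5] [40.1 87.5] 85.4 -> centre [577.1  -1.8] 78.7
w1 b 292 362 308 335 [585.2 112.1] [38.9 89.7] 85.6 -> centre [575.9  -3.5] 78.4
w7 a 112 229 240 289 [ 569.4 -118.3] [41.1 86.9] 85.4 -> centre [578.7  -2.7] 78.7
w8 a 253 387 117 179 [ 567.4 -117.5] [40.1 88.4] 85.0 -> centre [576.7  -1.9] 78.6
w9 a 12 170 0 31 [ 569.  -105.6] [16.8 89.3] 85.5 -> centre [578.3  10.1] 78.6
w9 b 95 133 299 327 [620.5  96.5] [38.2 18.8] 36.7 -> centre [611.2 -19.2] 78.2
w10 b 73 212 175 230 [585.5 113.6] [40.7 92.3] 85.5 -> centre [576.2  -2.1] 78.7
w12 b 111 165 218 305 [585.4 113.4] [42.1 91.1] 85.2 -> centre [576.1  -2.2] 78.7
```

jog_arm:
  plan:
    - [40,[-0.01,0.01,0.4],[0,0,0]]
    - [40,[-0.01,0.01,0.8],[0,0,0]]
    - [40,[-0.01,0.01,0.95],[0,0,0]]
    - [40,[-0.01,0.01,0.95],[0,0,0]]

```text
clock: 38.4
position: [521.1, 291.1, 40.5]
ee_rot: [0.001, 1.0, -0.001, -0.0]
contact_force: [-0.2, -0.1, 0.6]
gripper_width: 40.1
grasp_force: 0.0
```

jog_arm:
  plan:
    - [40,[0,0,0.2],[0,0,0]]
    - [40,[0,0,0.4],[0,0,0]]
    - [40,[0,0,0.45],[0,0,0]]
    - [40,[0,0,0.45],[0,0,0]]

```text
clock: 38.9
position: [521.9, 292.0, -2.8]
ee_rot: [0.001, 1.0, 0.001, 0.001]
contact_force: [1.1, 0.5, -0.1]
gripper_width: 39.8
grasp_force: 0.0
```

jog_arm:
  plan:
    - [2,[0,0,0],[0,0,0]]
    - [2,[0,0,0],[0,0,0]]
    - [2,[0,0,0],[0,0,0]]
    - [2,[0,0,0],[0,0,0]]
    - [2,[0,0,0],[0,0,0]]
    - [2,[0,0,0],[0,0,0]]

```text
clock: 39.65
position: [521.6, 291.7, -2.8]
ee_rot: [0.001, 1.0, 0.0, 0.001]
contact_force: [-0.9, -1.3, 6.0]
gripper_width: 7.6
grasp_force: 58.7
```

```bash
sed -i 's/^C=.*/C=np.array([576.,-2.2]); TH=np.arctan2(-18.6,231.1)/' h.py; python3 - <<'E'
from h import *
go([]); d=wrist('w13'); W=cloud(d,d['extrinsics']); Z=W[...,2]; hsv=cv2.cvtColor(d['img'],cv2.COLOR_RGB2HSV); hu=hsv[...,0]
m=(hu>100)&(hu<125)&(hsv[...,1]>120)&(Z>8)&(Z<20)
for b in blobs(m,800):
    p=W[b]; print(p.min(0).round(1),p.max(0).round(1))
cv2.imwrite('pics/c13.png',cv2.resize(d['img'][100:400,150:500],None,fx=2,fy=2)[:,:,::-1])
E
```

```text
t 39.65 pos [521.6 291.7  -2.8] head 3.139 tilt [0.0013 0.0007] w 7.6 F [-0.9 -1.3  6. ]
[394.5 242.8  12.8] [556.  341.8  20. ]
```

View pics/c13.png

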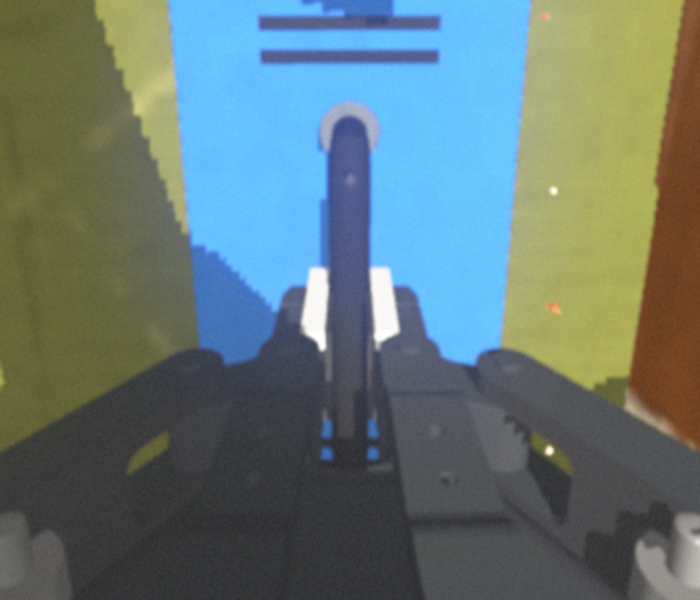

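The crop shows the pads closed on the bar at crop (350,310), force 58.7 N. I'll lift it, carry it over and turn it to the dispenser.

jog_arm:
  plan:
    - [2,[0,0,-0.1],[0,0,0]]
    - [2,[0,0,-0.3],[0,0,0]]
    - [2,[0,0,-0.5],[0,0,0]]
    - [2,[0,0,-0.7],[0,0,0]]
    - [2,[0,0,-0.9],[0,0,0]]
    - [2,[0,0,-1],[0,0,0]]

```text
clock: 40.45
position: [520.8, 291.4, 96.4]
ee_rot: [0.002, 1.0, 0.0, -0.0]
contact_force: [-0.3, -0.5, -3.9]
gripper_width: 7.7
grasp_force: 58.6
```

jog_arm:
  plan:
    - [2,[-0.04,-0.2,-0.1],[0,0,0]]
    - [2,[-0.08,-0.4,-0.2],[0,0,0]]
    - [2,[-0.13,-0.7,-0.25],[0,0,0]]
    - [2,[-0.18,-0.98,-0.25],[0,0,0]]

```text
clock: 40.95
position: [538.9, 191.2, 121.4]
ee_rot: [0.002, 1.0, 0.0, -0.0]
contact_force: [-0.8, 0.4, -4.3]
gripper_width: 7.8
grasp_force: 58.7
```

jog_arm:
  plan:
    - [2,[-0.04,-0.2,0],[0,0,-0.1]]
    - [2,[-0.08,-0.4,0],[0,0,-0.2]]
    - [2,[-0.13,-0.6,0],[0,0,-0.3]]
    - [2,[-0.18,-0.8,0],[0,0,-0.4]]
    - [2,[-0.18,-0.98,0],[0,0,-0.5]]
    - [2,[-0.18,-0.98,0],[0,0,-0.6]]
    - [2,[-0.18,-0.98,0],[0,0,-0.7]]
    - [2,[-0.18,-0.98,0],[0,0,-0.71]]

```text
clock: 41.95
position: [556.1, 94.0, 120.8]
ee_rot: [-0.361, 0.933, 0.0, -0.001]
contact_force: [0.3, -0.1, -5.0]
gripper_width: 7.7
grasp_force: 58.7
```

```bash
python3 - <<'E'
from h import *
print(read_state()['grasp_force']);go([[*C,122],[*C,62]],H)
E
```

```text
58.72928023338318
t 41.95 pos [556.1  94.  120.8] head -2.403 tilt [-0.001  -0.0003] w 7.7 F [ 0.3 -0.1 -5. ]
[576.   -2.2 122. ] shift [ 0.501 -0.845 -0.012] turn [ 0.001 -0.001 -0.718]
[576.   -2.2  62. ] shift [0.  0.  0.6] turn [0. 0. 0.]
```

jog_arm:
  plan:
    - [2,[0.1,-0.17,0],[0,0,-0.1]]
    - [2,[0.2,-0.34,0],[0,0,-0.2]]
    - [2,[0.3,-0.51,0],[0,0,-0.3]]
    - [2,[0.4,-0.68,0],[0,0,-0.4]]
    - [2,[0.5,-0.845,0],[0,0,-0.5]]
    - [2,[0.5,-0.845,0],[0,0,-0.6]]
    - [2,[0.5,-0.845,0],[0,0,-0.7]]
    - [2,[0.5,-0.845,0],[0,0,-0.72]]
    - [2,[0.5,-0.845,0],[0,0,-0.72]]

```text
clock: 43.08
position: [576.5, -1.1, 120.9]
ee_rot: [-0.679, 0.734, 0.0, -0.0]
contact_force: [0.0, -0.5, -4.9]
gripper_width: 7.7
grasp_force: 58.8
```

```bash
cat >> h.py <<'E'
def cover(tag,lo,hi):
    d=save('top',tag); W=cloud(d);Z=W[...,2]; hsv=cv2.cvtColor(d['img'],cv2.COLOR_RGB2HSV); hu=hsv[...,0]
    m=(hu>100)&(hu<125)&(hsv[...,1]>120)&(Z>lo)&(Z<hi)&(abs(W[...,1])<220)&(W[...,0]>450)&(W[...,0]<700)
    p=W[m]
    for s in (-1,1):
        q=p[(s*((p[:,:2]-C)@YD)>65)]; l=(q[:,:2]-C)@np.c_[XD,YD]; print('end',s,len(q),'x',np.percentile(l[:,0],[2,98]).round(1),'y',np.percentile(l[:,1],[2,98]).round(1),'z',np.median(q[:,2]).round(1))
E
python3 - <<'E'
from h import *
go([[*C,122],[*C,62]],H); cover('t14',120,160)
d=wrist('w14'); W=cloud(d,d['extrinsics']); Z=W[...,2]; hsv=cv2.cvtColor(d['img'],cv2.COLOR_RGB2HSV); hu=hsv[...,0]
p=W[(hu>100)&(hu<125)&(hsv[...,1]>120)&(Z>120)&(Z<150)]; l=(p[:,:2]-C)@np.c_[XD,YD]; print('wrist',len(p),np.percentile(l,[.5,50,99.5],0).round(1).tolist(),np.percentile(p[:,2],[5,50,95]).round(1))
for a,b in ((-145,-120),(-110,-80),(-70,-50)):
    k=(l[:,1]>a)&(l[:,1]<b); print(a,np.percentile(l[k,0],[1,99]).round(1) if k.any() else None, np.median(p[k,2]))
E
```

```text
t 43.08 pos [576.5  -1.1 120.9] head -1.649 tilt [-0.0004  0.    ] w 7.7 F [ 0.  -0.5 -4.9]
[576.   -2.2 122. ] shift [ 0.012  0.004 -0.011] turn [ 0.    -0.     0.002]
[576.   -2.2  62. ] shift [0.  0.  0.6] turn [0. 0. 0.]
end -1 925 x [-49.5  47.7] y [-138.7  -66.3] z 137.9
end 1 524 x [-50.7  10.3] y [ 66.8 137.5] z 137.6
wrist 37085 [[-47.7, -124.5], [0.2, -61.2], [49.5, 33.0]] [138.4 139.5 140.6]
-145 [-47.1  49.6] 139.57444488595436
-110 [-47.   49.6] 139.52857487552865
-70 [-47.   48.6] 139.51357238100812
```

jog_arm:
  plan:
    - [2,[0.01,0.007,0.15],[0,0,0]]
    - [2,[0.01,0.007,0.3],[0,0,0]]
    - [2,[0.01,0.007,0.4],[0,0,0]]
    - [2,[0.01,0.007,0.45],[0,0,0]]
    - [2,[0.01,0.007,0.5],[0,0,0]]
    - [2,[0.01,0.007,0.5],[0,0,0]]

```text
clock: 43.92
position: [575.8, -1.8, 70.8]
ee_rot: [-0.68, 0.733, 0.0, -0.0]
contact_force: [-0.6, -0.8, -3.9]
gripper_width: 8.0
grasp_force: 58.8
```

jog_arm:
  plan:
    - [2,[0,0,0.02],[0,0,0]]
    - [2,[0,0,0.04],[0,0,0]]
    - [2,[0,0,0.06],[0,0,0]]
    - [2,[0,0,0.08],[0,0,0]]
    - [2,[0,0,0.08],[0,0,0]]

```text
clock: 44.55
position: [575.9, -1.8, 63.2]
ee_rot: [-0.68, 0.733, -0.0, -0.0]
contact_force: [-0.6, -0.5, -1.8]
gripper_width: 8.0
grasp_force: 59.1
```

```bash
python3 - <<'E'
from h import *
go([]); cover('t15',65,100)
E
```

```text
t 44.55 pos [575.9  -1.8  63.2] head -1.647 tilt [-0.0001 -0.0001] w 8.0 F [-0.6 -0.5 -1.8]
end -1 836 x [-49.9  47.6] y [-139.6  -66.4] z 80.0
end 1 433 x [-51.2   2.6] y [ 66.2 136.8] z 79.7
```

jog_arm:
  plan:
    - [2,[0,0,0.01],[0,0,0]]
    - [2,[0,0,0.02],[0,0,0]]
    - [2,[0,0,0.025],[0,0,0]]

```text
clock: 44.98
position: [576.0, -1.8, 63.1]
ee_rot: [-0.68, 0.733, -0.0, 0.0]
contact_force: [-7.3, 1.0, 12.6]
gripper_width: 8.1
grasp_force: 60.6
```

jog_arm:
  plan:
    - [20,[0,0,-0.02],[0,0,0]]
    - [40,[0,0,-0.02],[0,0,0]]
    - [40,[0,0,-0.02],[0,0,0]]
    - [40,[0,0,-0.02],[0,0,0]]
    - [40,[0,0,-0.02],[0,0,0]]
    - [40,[0,0,-0.4],[0,0,0]]
    - [40,[0,0,-0.8],[0,0,0]]
    - [40,[0,0,-1],[0,0,0]]
    - [40,[0,0,-1],[0,0,0]]

```text
clock: 46.1
position: [577.0, -1.5, 162.2]
ee_rot: [-0.68, 0.733, -0.001, 0.002]
contact_force: [-0.6, 0.4, -0.1]
gripper_width: 40.0
grasp_force: 0.0
```

```bash
cat >> h.py <<'E'
def wings(tag,z0=78):
    d=wrist(tag); W=cloud(d,d['extrinsics']); Z=W[...,2]; hsv=cv2.cvtColor(d['img'],cv2.COLOR_RGB2HSV); hu=hsv[...,0]; v,u=np.mgrid[:400,:640]
    red=((hu<8)|(hu>172))&(hsv[...,1]>130)
    for b in blobs(red&(Z>z0+32)&(Z<z0+58)&(abs(W[...,0]-C[0])<50)&(abs(W[...,1]-C[1])<160),60):
        p=W[b]; zt=np.percentile(p[:,2],97); q=p[p[:,2]>zt-3.5]; r=cv2.minAreaRect(q[:,:2].astype(np.float32)); (w,h),a=r[1],r[2]
        if h>w: a+=90
        print('wing',int(u[b].mean()),int(v[b].mean()),len(q),np.round(r[0],1),np.round(r[1],1),'top',zt.round(1),'stud rad',round(np.radians(-(a-np.degrees(TH))),3),'or +-pi')
    l=(W[...,:2]-C)@np.c_[XD,YD]; bl=(hu>100)&(hu<125)&(hsv[...,1]>120)&(Z>70)&(Z<95)
    for s in(-1,1):
        k=bl&(s*l[...,1]>60)
        if k.sum()>500: print('sheet',s,np.median(Z[k]).round(2))
E
python3 - <<'E'
from h import *
go([]); cover('t16',65,100); wings('w16')
E
```

```text
t 46.1 pos [577.   -1.5 162.2] head -1.647 tilt [0.004 0.001] w 40.0 F [-0.6  0.4 -0.1]
end -1 839 x [-49.8  47.3] y [-139.5  -66.4] z 80.0
end 1 705 x [-50.8  42.2] y [ 66.4 138. ] z 80.2
wing 323 47 578 [ 567.6 -116.7] [ 7.7 34.1] top 132.4 stud rad -2.828 or +-pi
wing 325 320 241 [584.4 113.7] [33.5  8.4] top 131.5 stud rad -0.361 or +-pi
sheet -1 81.76
sheet 1 81.66
```

The cover is home and level at both ends. Its sheet was at 15.9 on the bench and is at 81.7 now, a rise of 66 mm as expected. The studs read +0.31 rad (a) and -0.36 rad (b). Stud a first.

jog_arm:
  plan:
    - [40,[0.3,0,0],[0,0,-0.15]]
    - [40,[0.6,0,0],[0,0,-0.3]]
    - [40,[0.8,0,0],[0,0,-0.45]]
    - [40,[1,0,0],[0,0,-0.6]]
    - [40,[1,0,0],[0,0,-0.75]]
    - [40,[1,0,0],[0,0,-0.9]]
    - [40,[1,0,0],[0,0,-1]]
    - [40,[1,0,0],[0,0,-1]]

```text
clock: 47.2
position: [567.5, -101.5, 158.8]
ee_rot: [0.955, -0.296, -0.002, 0.0]
contact_force: [0.2, 0.3, 0.1]
gripper_width: 39.8
grasp_force: 0.0
```

```bash
python3 - <<'E'
from h import *
p=[567,-117.4]; go([[*p,162],[*p,71]],TH-.31); wings('w17')
E
```

```text
t 47.2 pos [ 567.5 -101.5  158.8] head -0.601 tilt [-0.0033 -0.    ] w 39.8 F [0.2 0.3 0.1]
[ 567.  -117.4  162. ] shift [ 0.086  0.134 -0.032] turn [ 0.002  0.003 -0.201]
[ 567.  -117.4   71. ] shift [0.   0.   0.91] turn [0. 0. 0.]
wing 340 194 371 [ 568.3 -117.5] [ 7.6 33. ] top 132.1 stud rad -2.833 or +-pi
wing 120 313 237 [588.7 113.5] [26.5  7.6] top 131.3 stud rad -0.328 or +-pi
sheet -1 82.0
sheet 1 81.52
```

jog_arm:
  plan:
    - [40,[0.05,0.07,0],[0,0,-0.1]]
    - [40,[0.09,0.13,0],[0,0,-0.2]]
    - [40,[0.09,0.13,0],[0,0,-0.2]]
    - [40,[0.09,0.13,0],[0,0,-0.2]]

```text
clock: 47.75
position: [568.3, -117.1, 160.1]
ee_rot: [0.981, -0.195, -0.0, 0.0]
contact_force: [-0.6, 0.0, 1.1]
gripper_width: 40.0
grasp_force: 0.0
```

```bash
python3 - <<'E'
from h import *
p=[567.6,-117.5]; go([[*p,159],[*p,71]],TH-.31); wings('w18')
E
```

```text
t 47.75 pos [ 568.3 -117.1  160.1] head -0.392 tilt [-0.0006  0.0001] w 40.0 F [-0.6  0.   1.1]
[ 567.6 -117.5  159. ] shift [-0.005  0.006  0.011] turn [ 0.     0.001 -0.002]
[ 567.6 -117.5   71. ] shift [0.   0.   0.88] turn [0. 0. 0.]
wing 325 205 355 [ 568.4 -117.4] [ 7.2 33.4] top 132.1 stud rad -2.834 or +-pi
wing 80 282 325 [585.3 112.5] [33.8  8.1] top 131.4 stud rad -0.362 or +-pi
sheet -1 81.92
sheet 1 81.55
```

jog_arm:
  plan:
    - [40,[0,0,0.3],[0,0,0]]
    - [40,[0,0,0.6],[0,0,0]]
    - [40,[0,0,0.8],[0,0,0]]
    - [40,[0,0,0.88],[0,0,0]]
    - [40,[0,0,0.88],[0,0,0]]
    - [2,[0,0,0.88],[0,0,0]]
    - [2,[0,0,0.88],[0,0,0]]
    - [2,[0,0,0.88],[0,0,0]]
    - [2,[0,0,0.88],[0,0,0]]
    - [2,[0,0,0.88],[0,0,0]]

```text
clock: 49.05
position: [569.1, -117.3, 73.0]
ee_rot: [0.981, -0.194, 0.001, -0.0]
contact_force: [0.5, -0.6, 1.7]
gripper_width: 6.8
grasp_force: 62.8
```

```bash
python3 - <<'E'
from h import *
print(read_state()['grasp_force'],read_state()['wrist_torque'].round(2)); go([[567.6,-117.5,71]],TH); wings('w19')
E
```

```text
62.76740312576294 [-0.11 -0.2  -0.  ]
t 49.05 pos [ 569.1 -117.3   73. ] head -0.39 tilt [ 0.0016 -0.0001] w 6.8 F [ 0.5 -0.6  1.7]
[ 567.6 -117.5   71. ] shift [-0.013  0.007  0.02 ] turn [-0.    -0.001 -0.296]
wing 324 260 881 [ 568.2 -116.4] [ 7.4 35.8] top 131.1 stud rad -2.837 or +-pi
sheet -1 81.98
sheet 1 81.48
```

jog_arm:
  plan:
    - [2,[0,0,0],[0,0,-0.1]]
    - [2,[0,0,0],[0,0,-0.2]]
    - [2,[0,0,0],[0,0,-0.295]]
    - [2,[0,0,0],[0,0,-0.295]]
    - [2,[0,0,0],[0,0,-0.295]]

```text
clock: 49.72
position: [569.2, -116.9, 72.7]
ee_rot: [0.999, -0.041, 0.001, -0.0]
contact_force: [2.2, 1.8, 2.4]
gripper_width: 6.2
grasp_force: 62.8
```

jog_arm:
  plan:
    - [2,[0,0,0.03],[0,0,0]]
    - [2,[0,0,0.06],[0,0,0]]
    - [2,[0,0,0.09],[0,0,0]]
    - [2,[0,0,0.12],[0,0,0]]
    - [2,[0,0,0.14],[0,0,0]]
    - [2,[0,0,0.14],[0,0,0]]

```text
clock: 50.48
position: [569.2, -117.0, 60.2]
ee_rot: [0.999, -0.04, 0.001, 0.0]
contact_force: [-1.5, 4.3, 11.7]
gripper_width: 6.6
grasp_force: 64.1
```

```bash
python3 - <<'E'
from h import *
print(read_state()['grasp_force'],read_state()['wrist_torque'].round(2)); go([],TH); wings('w20')
E
```

```text
64.12593483924866 [1.47 0.26 0.03]
t 50.48 pos [ 569.2 -117.    60.2] head -0.081 tilt [ 0.0018 -0.0002] w 6.6 F [-1.5  4.3 11.7]
wing 324 264 872 [ 568.5 -116.5] [ 7.3 34.8] top 118.5 stud rad -3.146 or +-pi
sheet -1 81.8
sheet 1 81.47
```

jog_arm:
  plan:
    - [2,[0,0,0.005],[0,0,0.1]]
    - [2,[0,0,0.005],[0,0,0.2]]
    - [2,[0,0,0.005],[0,0,0.3]]
    - [2,[0,0,0.005],[0,0,0.4]]
    - [2,[0,0,0.005],[0,0,0.5]]
    - [2,[0,0,0.005],[0,0,0.6]]
    - [2,[0,0,0.005],[0,0,0.7]]
    - [2,[0,0,0.005],[0,0,0.75]]
    - [2,[0,0,0.005],[0,0,0.75]]

```text
clock: 51.65
position: [568.7, -118.0, 60.1]
ee_rot: [0.908, -0.42, 0.001, 0.0]
contact_force: [-2.2, 1.7, 13.9]
gripper_width: 6.8
grasp_force: 64.4
```

jog_arm:
  plan:
    - [2,[0,0,0],[0,0,0.1]]
    - [2,[0,0,0],[0,0,0.2]]
    - [2,[0,0,0],[0,0,0.3]]
    - [2,[0,0,0],[0,0,0.4]]
    - [2,[0,0,0],[0,0,0.5]]
    - [2,[0,0,0],[0,0,0.6]]
    - [2,[0,0,0],[0,0,0.7]]
    - [2,[0,0,0],[0,0,0.75]]
    - [2,[0,0,0],[0,0,0.75]]

```text
clock: 52.78
position: [567.6, -118.4, 60.1]
ee_rot: [-0.678, 0.735, -0.0, -0.001]
contact_force: [-3.8, 0.9, 15.7]
gripper_width: 6.5
grasp_force: 64.6
```

```bash
python3 - <<'E'
from h import *
print(read_state()['grasp_force'],read_state()['wrist_torque'].round(2)); go([],TH); wings('w21'); print('want head',TH-np.pi/2)
E
```

```text
64.62831974029541 [0.24 1.17 0.01]
t 52.77 pos [ 567.6 -118.4   60.1] head -1.652 tilt [-0.0015 -0.0019] w 6.5 F [-3.8  0.9 15.7]
wing 324 265 872 [ 567.9 -116.5] [35.7  6.8] top 118.4 stud rad -1.563 or +-pi
sheet -1 81.49
want head -1.6511078506404133
```

jog_arm:
  plan:
    - [15,[0,0,0],[0,0,0]]
    - [30,[0,0,0],[0,0,0]]
    - [40,[0,0,0],[0,0,0]]
    - [40,[0,0,0],[0,0,0]]
    - [40,[0,0,-0.4],[0,0,0]]
    - [40,[0,0,-0.8],[0,0,0]]
    - [40,[0,0,-0.95],[0,0,0]]
    - [40,[0,0,-0.95],[0,0,0]]

```text
clock: 53.82
position: [568.7, -117.1, 153.5]
ee_rot: [-0.678, 0.735, -0.0, 0.001]
contact_force: [0.7, 0.1, -0.5]
gripper_width: 39.9
grasp_force: 0.0
```

```bash
python3 - <<'E'
from h import *
p=[585.2,113.2]; go([[*p,160],[*p,72]]); wings('w22')
E
```

```text
t 53.83 pos [ 568.7 -117.1  153.5] head -1.652 tilt [0.0015 0.0005] w 39.9 F [ 0.7  0.1 -0.5]
[585.2 113.2 160. ] shift [-2.309  0.023 -0.064] turn [0. 0. 0.]
[585.2 113.2  72. ] shift [0.001 0.001 0.88 ] turn [0. 0. 0.]
wing 326 205 352 [ 567.5 -116.4] [34.9  7.3] top 121.4 stud rad -1.568 or +-pi
sheet -1 81.63
```

Stud a is locked: after release it sits 10.7 mm down at 1.57 rad. Now stud b.

jog_arm:
  plan:
    - [40,[-0.5,0,-0.05],[0,0,0]]
    - [40,[-1,0.01,-0.05],[0,0,0]]

```text
clock: 54.12
position: [574.6, -17.0, 156.1]
ee_rot: [-0.677, 0.736, 0.001, -0.001]
contact_force: [1.5, -0.9, -0.3]
gripper_width: 40.3
grasp_force: 0.0
```

jog_arm:
  plan:
    - [40,[-0.5,0,0],[0,0,-0.15]]
    - [40,[-1,0.01,0],[0,0,-0.3]]
    - [40,[-1,0.01,0],[0,0,-0.45]]
    - [40,[-1,0.01,0],[0,0,-0.6]]
    - [40,[-1,0.01,0],[0,0,-0.75]]
    - [40,[-1,0.01,0],[0,0,-0.92]]
    - [40,[-1,0.01,0],[0,0,-0.92]]

```text
clock: 55.0
position: [581.6, 81.9, 155.9]
ee_rot: [0.941, -0.339, -0.002, 0.001]
contact_force: [-0.4, -1.0, -0.5]
gripper_width: 39.9
grasp_force: 0.0
```

jog_arm:
  plan:
    - [40,[0,0,0],[0,0,-0.15]]
    - [40,[0,0,0],[0,0,-0.3]]
    - [40,[0,0,0],[0,0,-0.45]]
    - [40,[0,0,0],[0,0,-0.6]]
    - [40,[0,0,0],[0,0,-0.75]]
    - [40,[0,0,0],[0,0,-0.92]]
    - [40,[0,0,0],[0,0,-0.92]]

```text
clock: 55.88
position: [582.1, 82.0, 156.9]
ee_rot: [0.991, 0.135, -0.001, 0.0]
contact_force: [-0.1, 1.0, -0.2]
gripper_width: 39.7
grasp_force: 0.0
```

```bash
python3 - <<'E'
from h import *
p=[585.4,113.4]; go([[*p,160],[*p,72]],TH+.361); wings('w23')
E
```

```text
t 55.88 pos [582.1  82.  156.9] head 0.27 tilt [-0.002  -0.0006] w 39.7 F [-0.1  1.  -0.2]
[585.4 113.4 160. ] shift [ 0.115 -0.294 -0.031] turn [ 0.     0.002 -0.01 ]
[585.4 113.4  72. ] shift [0.   0.   0.88] turn [0. 0. 0.]
wing 286 192 403 [585.5 115.1] [33.7  7.8] top 132.0 stud rad -0.362 or +-pi
wing 531 274 265 [ 568.3 -115.2] [35.2  7.3] top 121.7 stud rad -1.545 or +-pi
sheet -1 81.98
sheet 1 81.68
```

jog_arm:
  plan:
    - [40,[0.06,-0.15,0],[0,0,-0.01]]
    - [40,[0.12,-0.3,0],[0,0,-0.01]]
    - [40,[0.12,-0.3,0],[0,0,-0.01]]
    - [40,[0.12,-0.3,0],[0,0,-0.01]]

```text
clock: 56.42
position: [585.9, 114.7, 157.9]
ee_rot: [0.99, 0.142, -0.0, 0.0]
contact_force: [-0.4, -0.1, 0.2]
gripper_width: 40.2
grasp_force: 0.0
```

jog_arm:
  plan:
    - [40,[0,0,0.3],[0,0,0]]
    - [40,[0,0,0.6],[0,0,0]]
    - [40,[0,0,0.78],[0,0,0]]
    - [40,[0,0,0.85],[0,0,0]]
    - [40,[0,0,0.85],[0,0,0]]
    - [2,[0,0,0.85],[0,0,0]]
    - [2,[0,0,0.85],[0,0,0]]
    - [2,[0,0,0.85],[0,0,0]]
    - [2,[0,0,0.85],[0,0,0]]
    - [2,[0,0,0.85],[0,0,0]]

```text
clock: 57.68
position: [586.6, 114.9, 73.5]
ee_rot: [0.99, 0.142, 0.001, -0.0]
contact_force: [0.3, 3.3, 2.8]
gripper_width: 6.9
grasp_force: 62.7
```

```bash
python3 - <<'E'
from h import *
print(read_state()['grasp_force'],read_state()['wrist_torque'].round(2)); go([[585.4,113.4,71]],TH); wings('w24')
E
```

```text
62.676987648010254 [ 1.03  0.11 -0.04]
t 57.67 pos [586.6 114.9  73.5] head 0.286 tilt [0.0015 0.0009] w 6.9 F [0.3 3.3 2.8]
[585.4 113.4  71. ] shift [-0.016  0.011  0.025] turn [-0.001 -0.002  0.349]
wing 324 259 846 [585.6 114.9] [34.7  7.4] top 131.3 stud rad -0.378 or +-pi
sheet -1 81.84
sheet 1 81.62
```

Gripped. Turn by +0.35 (clockwise) to line up, then push in.

jog_arm:
  plan:
    - [2,[-0.005,0.005,0],[0,0,0.12]]
    - [2,[-0.005,0.005,0],[0,0,0.24]]
    - [2,[-0.005,0.005,0],[0,0,0.35]]
    - [2,[-0.005,0.005,0],[0,0,0.35]]
    - [2,[-0.005,0.005,0],[0,0,0.35]]

```text
clock: 58.35
position: [586.6, 114.3, 73.4]
ee_rot: [0.999, -0.04, 0.001, -0.0]
contact_force: [1.6, 3.6, 1.5]
gripper_width: 6.5
grasp_force: 62.7
```

jog_arm:
  plan:
    - [2,[0,0,0.03],[0,0,0]]
    - [2,[0,0,0.06],[0,0,0]]
    - [2,[0,0,0.09],[0,0,0]]
    - [2,[0,0,0.12],[0,0,0]]
    - [2,[0,0,0.145],[0,0,0]]
    - [2,[0,0,0.145],[0,0,0]]

```text
clock: 59.1
position: [586.7, 114.2, 60.6]
ee_rot: [0.999, -0.04, 0.001, -0.0]
contact_force: [-1.8, 4.5, 12.2]
gripper_width: 6.3
grasp_force: 64.2
```

```bash
python3 - <<'E'
from h import *
print(read_state()['grasp_force'],read_state()['wrist_torque'].round(2)); go([],TH); wings('w25')
E
```

```text
64.1878867149353 [1.31 0.52 0.05]
t 59.1 pos [586.7 114.2  60.6] head -0.08 tilt [0.0026 0.0004] w 6.3 F [-1.8  4.5 12.2]
wing 324 264 853 [585.9 114.9] [ 6.9 34.4] top 118.4 stud rad -3.15 or +-pi
sheet -1 81.78
sheet 1 81.64
```

jog_arm:
  plan:
    - [2,[0,0,0.005],[0,0,0.1]]
    - [2,[0,0,0.005],[0,0,0.2]]
    - [2,[0,0,0.005],[0,0,0.3]]
    - [2,[0,0,0.005],[0,0,0.4]]
    - [2,[0,0,0.005],[0,0,0.5]]
    - [2,[0,0,0.005],[0,0,0.6]]
    - [2,[0,0,0.005],[0,0,0.7]]
    - [2,[0,0,0.005],[0,0,0.75]]
    - [2,[0,0,0.005],[0,0,0.75]]

```text
clock: 60.28
position: [586.0, 112.9, 60.6]
ee_rot: [0.908, -0.419, 0.001, 0.0]
contact_force: [-2.8, 1.7, 15.7]
gripper_width: 6.9
grasp_force: 64.6
```

jog_arm:
  plan:
    - [2,[0,0,0],[0,0,0.1]]
    - [2,[0,0,0],[0,0,0.2]]
    - [2,[0,0,0],[0,0,0.3]]
    - [2,[0,0,0],[0,0,0.4]]
    - [2,[0,0,0],[0,0,0.5]]
    - [2,[0,0,0],[0,0,0.6]]
    - [2,[0,0,0],[0,0,0.7]]
    - [2,[0,0,0],[0,0,0.75]]
    - [2,[0,0,0],[0,0,0.75]]

```text
clock: 61.4
position: [584.5, 112.5, 60.6]
ee_rot: [-0.678, 0.735, -0.0, -0.002]
contact_force: [-5.0, 1.5, 18.3]
gripper_width: 6.4
grasp_force: 65.0
```

jog_arm:
  plan:
    - [15,[0,0,0],[0,0,0]]
    - [30,[0,0,0],[0,0,0]]
    - [40,[0,0,0],[0,0,0]]
    - [40,[0,0,0],[0,0,0]]
    - [40,[0,0,-0.4],[0,0,0]]
    - [40,[0,0,-0.8],[0,0,0]]
    - [40,[0,0,-0.95],[0,0,0]]
    - [40,[0,0,-0.95],[0,0,0]]

```text
clock: 62.4
position: [585.9, 113.9, 153.5]
ee_rot: [-0.678, 0.735, -0.0, 0.001]
contact_force: [0.5, 0.4, -0.8]
gripper_width: 40.1
grasp_force: 0.0
```

jog_arm:
  plan:
    - [40,[-0.4,0,-0.3],[0,0,0]]
    - [40,[-0.9,0,-0.3],[0,0,0]]
    - [40,[-1,0,-0.3],[0,0,0]]
    - [40,[-1,0,-0.3],[0,0,0]]

```text
clock: 62.9
position: [592.8, 213.4, 180.7]
ee_rot: [-0.678, 0.735, 0.001, -0.002]
contact_force: [0.0, -0.7, 0.8]
gripper_width: 39.9
grasp_force: 0.0
```

```bash
python3 - <<'E'
from h import *
go([]); wings('w26'); reels('t26'); cover('t27',65,100)
E
```

```text
t 62.9 pos [592.8 213.4 180.7] head -1.651 tilt [-0.0038 -0.002 ] w 39.9 F [ 0.  -0.7  0.8]
wing 324 79 424 [585.  115.5] [34.9  7.3] top 121.7 stud rad -1.573 or +-pi
sheet 1 81.78
tray 437 198 [ 639.  -290.8] [50.7 51.2] 48.6
tray 428 225 [ 557.3 -268.3] [48.2 51.4] 48.7
tray 448 225 [ 563.7 -322.9] [48.4 50.5] 48.9
end -1 846 x [-49.7  47.4] y [-138.8  -66.3] z 80.0
end 1 812 x [-50.8  46.5] y [ 66.8 138.8] z 79.9
```

View pics/w26.png

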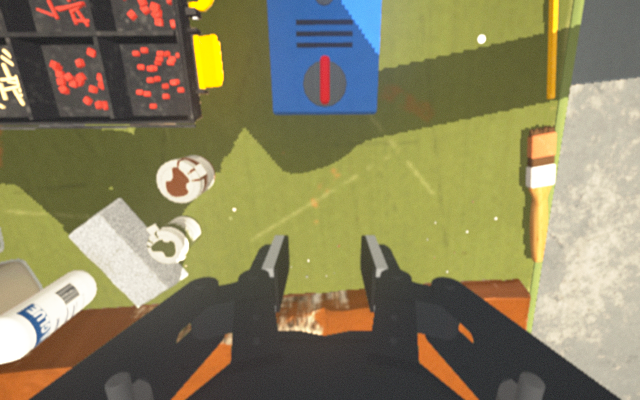

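The wrist view shows stud b's wing at (324,79) lying along the cover, 10.3 mm down and at 1.57 rad after release. The pot is undisturbed and the arm is clear, so I'm handing in.

```bash
python3 -c "
from bench import *
print(job_done())"
```

```text
the job is handed in; nothing more can be done
None
```

Job handed in at about 63 s: the three empty reels are in the tray, the three full reels are down on the spindles, the cover is home and both studs measured locked after release; the cup and pot were not touched.

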